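# Load the bench engraver behind a seized clamp knob

### The arm

A 7-joint arm with a two-finger parallel gripper is mounted at the origin on the work surface; the furniture and walls round the work are solid. World frame = base frame: x ahead of the robot, y to its left, z up, the work surface at z = 0. Lengths are in mm, angles in rad, forces in N, time in s.
With the tool pointing down it reaches from about 400 to 875 mm from the base axis. Payload 4.4 kg.
Tool frame: the origin (TCP) lies on the centre line of the jaws, within the pads' length; the fingertips stand 25 mm ahead of it and the grasp point (between the pads) lies 6 mm ahead of it (ctrl.finger_overhang is the distance from the TCP to the fingertips, in mm); z points along the fingers, y is the line along which they close (so a half turn about z gives the same grasp; the last joint's range is limited). The gripper opens to 85 mm and grips with 20 to 120 N. Pads are 22 mm wide; open, the fingers measure 114 mm over their backs; the gripper's body (76 mm by 85 mm) begins 54 mm behind the grasp point. The pads swing forward as they close: fully open they stand 13 mm farther back than shut.
Start: joints at [-1.401, 0.628, 0.038, 1.517, -0.027, 0.996, -0.02], TCP at [151.828, 632.033, 228.513] pointing down, gripper open.
Joint ranges: [-3.06, 3.06], [-0.37, 2.12], [-1.25, 1.32], [0.18, 2.47], [-1.1, 4.24], [0.23, 1.98], [-2.94, 2.94]. Speed limits (rad/s): [2.57, 2.57, 3.14, 3.14, 3.14, 3.14, 3.14].

### API

Orientations are given as [roll, pitch, yaw] about the fixed x, y, z axes, in that order (R = Rz(yaw) Ry(pitch) Rx(roll)).
In Python, from cell import ctrl gives the robot as it stands. The module is installed in compiled form; this text tells all that it offers.
- The arm moves only by the tool play_rows, never from a script. Its argument "targets" is a list of rows, each a list of 5 numbers: the closure, from 0 (fully open) to 1 (shut), then the shift along the tool's x, y, z in cm, then the turn about the tool's z in degrees. In form: [[gripper, dx, dy, dz, spin], ...]. A call has 1 to 10 rows; each row is the pose to reach, as a shift and turn from the pose commanded when the call began, along the tool's axes at that moment; what a row does not reach only later rows make up. A row lasts 1/10 s, in which the tool goes at most 50 mm and 8.59 degrees, less where a joint would pass 70% of its speed; a pose out of reach is approached as far as the arm can. A call with a gripper value outside its range is refused whole. The fingers move at their own pace and stop on an object; the grip force is fixed at half the most. Time passes only in rows, so rows that repeat a pose let the fingers close. It gives the time, the measured TCP pose, the force, the opening and the grip force at its end, in the units of the state.
- ctrl.read_state(): the state, without advancing time (a new reading comes with each control period).
- ctrl.get_image(name): name is "scene" or "top"; returns (picture, depth): 384x512x3 uint8, red, green, blue; 384x512 float32, mm along the optical axis (not along the pixel's ray), 0 where there is no reading.
- ctrl.calibration(name): a dict with "vfov" (degrees; the focal length in pixels is half the picture's height over the tangent of half this angle, whatever the lens; pixels are square), "cx", "cy" (the principal point, pixels), "extrinsics" (4x4, takes a point from camera to world coordinates). Camera axes: x right, y down, z forward; pixel columns grow to the right and rows downward; lengths in mm; the calibration is good to about 2 mm. A picture is of the moment at which its call begins. calibration takes no time and is no camera call.
- ctrl.finish_job(): hands the job in; it is judged then, once.
Trained networks look in the newest picture that a camera, given by its name, has taken for a name from the list of things; names that differ only in an ending like _2 or _b are one class to them, and where a whole thing is asked for, a point or a joint stands for the part that bears it (a point fixed in the world has none). Each returns a list of dicts, best first, with "confidence" (0 to 1); they miss things now and then, are a little off and sometimes report something else, mostly with a low value. They report only what shows in the picture. A call takes as long as a camera call.
- ctrl.search_frame(camera, name): "bbox" ([left, top, right, bottom] in pixels, round what is visible of it).
- ctrl.trace(camera, name): "pixels" (384x512 bool, what is visible of it) and "bbox" ([left, top, right, bottom] in pixels, round what is visible of it).
The state is a dict: "clock": time; "qpos": joint angles; "qd": joint speeds; "tau": joint torques, N m; "eef_pos": TCP position; "tool_rot": TCP orientation; "force": force on the tool from outside, world axes, zero at the start; "torque": the same for the moment, N m; "width": finger opening in mm; "gripper_force": force on a finger pad.
Only numpy, scipy, OpenCV 4.12 (cv2) and the standard library are available. Lean on these libraries where they do the work, as an engineer would, in place of code of your own. Each camera call takes 0.05 s, during which the arm holds its last target. There are 200 camera calls.

### The job

Set the bench engraver up for its next run: slide its guard window fully open, break the seized red clamp knob on its right loose with a short firm anticlockwise twist and unwind it all the way to its stop. Then load every mahogany blank lying on the bench, each in a station of its own with its far end tucked under the rear lip and its near end lowered flat onto the bed, and finally wind the knob back until the clamp is fully closed and slide the guard fully shut. Leave the other things on the bench where they are.

Things in the scene. Friction and masses are not known exactly. Their poses are not given: they have to be found in the camera images.
- blank_1: Dark mahogany blank, a plain bar 140 mm long, 45 mm wide, 22 mm thick, about 0.1 kg; all blanks are alike; 2 or 3 of the three are there, an absent one is None. Origin at the middle of its underside, own y along its length, own z up. It starts lying flat on the bench to the right of the engraver.
- blank_2: Dark mahogany blank, a plain bar 140 mm long, 45 mm wide, 22 mm thick, about 0.1 kg; all blanks are alike; 2 or 3 of the three are there, an absent one is None. Origin at the middle of its underside, own y along its length, own z up. It starts lying flat on the bench to the right of the engraver.
- blank_3: Dark mahogany blank, a plain bar 140 mm long, 45 mm wide, 22 mm thick, about 0.1 kg; all blanks are alike; 2 or 3 of the three are there, an absent one is None. Origin at the middle of its underside, own y along its length, own z up. It starts lying flat on the bench to the right of the engraver.
- engraver: Grey bench engraver, fixed, 228 mm deep (own x, away from robot) by 600 wide (own y). Origin on the bench under the middle of its work bay (own x -112 to 100, own y -151 to 151); bed 30 mm above the bench, front and rear walls with guard rails to 110, right wall to 70. Left of the bay (own y 150 to 441): closed housing, top at 98, over which the guard slides. Pinion box with the knob outside the right end, top at 104.
- lip_edge (a point): Middle of the lower front edge of the rear fence's aluminium lip, at own x 46, own y -5 of the engraver, 57 mm above the bench (27 above the bed); lip top at 64. It overhangs the stop face (own x 64) by 18 mm. Under it, webs 20 mm wide at own y -117, -42, 32, 107 leave three pockets 55 mm wide, one per station. Black guide blocks in line with the webs (20 x 20 mm, 12 high, at own x -60) flank the near ends.
- station_1 (a point): Right-hand station: where the middle of a blank's underside comes when fully home (far end against the rear stop): on the bed, 30 mm above the bench, at own x -6, own y -80 mm of the engraver. Axes as the engraver's; a blank lies lengthwise along the point's x, far end (+x) under the lip.
- station_2 (a point): Middle station, as station_1, at own x -6, own y -5 of the engraver. Mind the webbing rolls on the wall behind: they hang from about 0.36 m above the bench, their fronts at world x 0.64.
- station_3 (a point): Left-hand station, as station_1, at own x -6, own y +70 of the engraver.
- guard (a joint): Guard window: clear pane in a dark frame, 208 x 306 mm, frame top 107 mm above the bench, on rails. 0 = shut over the bay; 0.29 m = fully open, slid along the engraver's own +y (robot's left) over the housing. Starts shut or up to 50 mm open; 2 to 3 N move it slowly.
- guard_grip (a point): Middle of the guard's black handle bar, 138 mm above the bench, at own x -6 of the engraver; bar 106 mm long along the engraver's own x, 14 x 14 mm in section, 22 mm clear of the plate below. At own y 0 when shut, it moves along own y with the guard. Axes as the engraver's.
- knob (a joint): Red wing knob, upright axis, drives the clamp bar by a pinion: 0 = clamp closed, grows anticlockwise seen from above to the stop at 3.4 rad (open). Seized at 0: takes about 0.4 N m to start; resistance drops to a third within 0.2 rad and is only 0.04 to 0.07 N m beyond 0.4 rad. It stiffens again likewise on the last part of the way back to 0.
- knob_grip (a point): Point on the knob's axis at the height to grip, 132 mm above the bench, at own x -75, own y -190 of the engraver. The wing is 58 mm long (point's own x), 15 mm thick (own y), from 112 to 146 mm above the bench, on a thin neck over the pinion box, whose top is at 104. The point turns with the knob; at joint 0 the wing lies along the engraver's own y.
- bar_face (a point): Middle of the upper edge of the blank-side face of the aluminium clamp bar (230 mm wide, 14 thick, top 13.5 mm above the bed) at the front of the bay. Face at engraver x -78 closed (2 mm soft pad on it), -92 open (4.1 mm per rad). Then 138 mm are free from bar to lip, so a 140 mm blank goes in tilted, far end low; closing, the bar pushes blanks home, but jams on one over 4 degrees askew.
- sanding_block: Bystander: cork sanding block 63 x 110 x 30 mm, origin at the middle of its underside.
- tape_measure: Bystander: rolled tape measure 62 x 79 x 15 mm, origin at the middle of its underside.
- thread_green: Bystander: spool of green thread, 46 mm across, 55 mm high, origin at the middle of its underside.
- beeswax: Bystander: round brown cake of beeswax, 62 mm across, 22 mm high, origin at the middle of its underside.

How it is judged:
By the outcome, as a careful person would: the job done as asked, in the order asked, and still so for the second after the job is handed in, with the robot touching nothing.
Of blank_1, blank_2, blank_3 only 2 to 3 are there at a start; the rules pass over those that are not, and their reading is None.
At some moment in a run one of blank_1, blank_2, blank_3 may be knocked a few centimetres aside while the robot is not near it.
Once in a run the grip may slacken for a moment while it holds something.
It also fails if it takes over 210 s, if anything falls off the work surface, if the arm or the gripper's body presses on something with over 40 N, if the wrist force passes 120 N, or if a joint passes its speed limit or range.

## Working session

There is one attempt and no reset: what is moved stays moved. The work goes in short steps, Python scripts to look and compute and a tool call to move; the robot and the scene stay as the last step left them, time stands still between calls to the robot, and variables do not carry over. Pictures are saved under pics/ and viewed, at most 14 in all, crops included, and the job is handed in when it is done.

Besides the shell and the picture viewer there is one more tool, called after "Emit:" in YAML: its name, and indented under it one key for each argument. play_rows: Moves the arm, as the interface text tells. Its arguments: {"type":"object","properties":{"targets":{"type":"array"}},"required":["targets"]}

```bash
mkdir -p pics; cat > h.py <<'E'
import numpy as np, cv2
from cell import ctrl
from scipy.spatial.transform import Rotation as R
def cam(n):
    c=ctrl.calibration(n); f=192/np.tan(np.radians(c["vfov"])/2); return f,c["cx"],c["cy"],np.array(c["extrinsics"])
def shot(n,fn=None):
    im,d=ctrl.get_image(n)
    if fn: cv2.imwrite(f"pics/{fn}.png",im[:,:,::-1])
    return im,d
def cloud(n,d):
    f,cx,cy,E=cam(n); v,u=np.mgrid[:384,:512]
    P=np.stack([(u-cx)/f*d,(v-cy)/f*d,d],-1); return P@E[:3,:3].T+E[:3,3]
def proj(n,p):
    f,cx,cy,E=cam(n); q=(np.atleast_2d(p)-E[:3,3])@E[:3,:3]; return q[:,:2]/q[:,2:]*f+[cx,cy]
E
python3 - <<'E'
from h import *
for n in("scene","top"):
    shot(n,n+"0"); print(n,cam(n))
s=ctrl.read_state(); print(s)
E
```

```text
scene (np.float64(459.20672894719115), 259.3048808841227, 190.82085318816877, array([[-4.38775693e-01, -5.42875576e-01,  7.16074018e-01,
        -6.77988970e+02],
       [-8.98480759e-01,  2.52250144e-01, -3.59307934e-01,
         6.40486143e+02],
       [ 1.44297274e-02, -8.01034315e-01, -5.98444492e-01,
         1.09294237e+03],
       [ 0.00000000e+00,  0.00000000e+00,  0.00000000e+00,
         1.00000000e+00]]))
top (np.float64(382.5990787629733), 256.4439018378692, 200.0328490788051, array([[ 3.66815898e-03, -9.80161603e-01,  1.98166030e-01,
         2.16964755e+02],
       [-9.99990229e-01, -3.10647072e-03,  3.14524043e-03,
         6.75558391e+01],
       [-2.46724693e-03, -1.98175631e-01, -9.80163421e-01,
         1.52433614e+03],
       [ 0.00000000e+00,  0.00000000e+00,  0.00000000e+00,
         1.00000000e+00]]))
{'clock': 0.1, 'qpos': array([-1.40081254,  0.62923838,  0.03840633,  1.51825017, -0.02694737,
        0.99631204, -0.0199953 ]), 'qd': array([-0.0017254 , -0.00032828,  0.00068896, -0.00189791,  0.00040015,
        0.00052758,  0.00021678]), 'tau': array([ 4.50780193e-03, -5.64536369e+01,  1.23060454e+00, -1.93972743e+01,
        1.12584379e-02,  5.40744164e-03,  2.92682512e-05]), 'eef_pos': array([151.67601983, 631.48182638, 227.69595588]), 'tool_rot': array([-3.13990207e+00,  3.74527593e-05,  2.90587372e+00]), 'force': array([0.56707862, 0.13878633, 0.05235325]), 'torque': array([ 0.01421312,  0.0090883 , -0.04141228]), 'gripper_force': 0.0, 'width': 85.48364842572391}
```

View pics/top0.png

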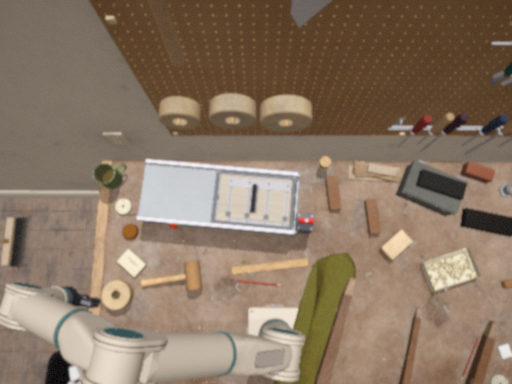

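View pics/scene0.png

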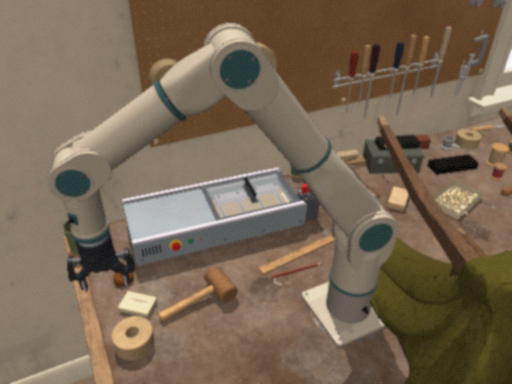

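```bash
python3 - <<'E'
from h import *
im,d=shot("top"); P=cloud("top",d)
for nm in("blank_1","guard_grip","knob_grip","knob","engraver","sanding_block","bar_face"):
    for r in ctrl.trace("top",nm):
        m=r["pixels"]&(d>0); 
        if m.sum()<5: continue
        Q=P[m]; z=np.percentile(Q[:,2],90); T=Q[np.abs(Q[:,2]-z)<8]
        rect=cv2.minAreaRect(T[:,:2].astype(np.float32))
        print(nm,round(r["confidence"],2),np.round(r["bbox"]),"z90",round(z,1),"med",np.round(np.median(T,0)),"rect",np.round(rect[0],1),np.round(rect[1],1),round(rect[2],1))
np.savez("t0.npz",im=im,d=d)
E
```

```text
blank_1 0.85 [325. 173. 339. 212.] z90 25.6 med [ 553. -236.   23.] rect [ 551.9 -236.4] [140.8  45.8] 5.9
blank_1 0.59 [364. 199. 384. 234.] z90 25.5 med [ 457. -391.   22.] rect [ 456.9 -390.4] [139.7  47.8] 4.9
guard_grip 0.63 [209. 172. 291. 231.] z90 110.0 med [504.  85. 106.] rect [508.6  84.5] [308.7 212. ] 85.0
knob_grip 0.47 [301. 215. 312. 228.] z90 148.5 med [ 421. -109.  146.] rect [ 421.1 -108.6] [51.7 14.2] 83.6
knob 0.41 [297. 219. 312. 224.] z90 148.7 med [ 421. -109.  146.] rect [ 421.1 -108.6] [51.7 14.2] 83.6
engraver 0.68 [139. 162. 313. 234.] z90 109.8 med [501. 112. 106.] rect [516.1 183.4] [657.1 237.2] 85.0
sanding_block 0.59 [381. 231. 410. 262.] z90 33.7 med [ 343. -472.   30.] rect [ 344.9 -473.5] [ 62.6 111.4] 40.4
```

Top view: engraver at about (140–313, 160–235), guard nearly shut with its handle at (253,197), red knob at (306,222). There are two mahogany blanks, at (333,193) and (372,217). The scene view agrees. I'll refine the engraver pose and check other dark-red items, e.g. (478,172).

```bash
python3 - <<'E'
from h import *
z=np.load("t0.npz"); d=z["d"]; P=cloud("top",d); v,u=np.mgrid[:384,:512]
h=(P[...,2]>122)&(u>235)&(u<275)&(v>175)&(v<220)&(d>0)
Q=P[h]; r=cv2.minAreaRect(Q[:,:2].astype(np.float32)); print("handle",h.sum(),np.median(Q,0),r)
for a in(P[(u>145)&(u<290)&(v>155)&(v<185)&(np.abs(P[...,2]-110)<8)],):
    # rear rail outer edge: max x per y-bin
    b=np.round(a[:,1]/15); e=np.array([[a[b==k,1].mean(),np.percentile(a[b==k,0],97)] for k in np.unique(b) if (b==k).sum()>4])
    p=np.polyfit(e[:,0],e[:,1],1); res=e[:,1]-np.polyval(p,e[:,0]); k=abs(res)<4; p=np.polyfit(e[k,0],e[k,1],1); print("rear edge",p,np.degrees(np.arctan(p[0])),res.std(),e[:,0].min(),e[:,0].max())
a=P[(u>135)&(u<312)&(v>200)&(v<240)&(P[...,2]>95)&(P[...,2]<115)]
b=np.round(a[:,1]/15); e=np.array([[a[b==k,1].mean(),np.percentile(a[b==k,0],3)] for k in np.unique(b) if (b==k).sum()>4]); e=e[(e[:,0]>-60)]
p=np.polyfit(e[:,0],e[:,1],1); res=e[:,1]-np.polyval(p,e[:,0]); k=abs(res)<4; p=np.polyfit(e[k,0],e[k,1],1);print("front edge",p,np.degrees(np.arctan(p[0])),e[:,0].min(),e[:,0].max())
# red block
print("redbox",P[172,478],P[165:180,465:492].reshape(-1,3).min(0),z["im"][172,478],z["im"][195,333])
big=cv2.resize(z["im"][140:270,280:512],None,fx=3.4,fy=3.4,interpolation=cv2.INTER_CUBIC); cv2.imwrite("pics/crop0.png",big[:,:,::-1])
shot("scene")
for nm in("blank_1","guard_grip","knob_grip"):
  im,d2=shot("scene"); PP=cloud("scene",d2)
  for r in ctrl.trace("scene",nm):
    m=r["pixels"]&(d2>0); print(nm,r["confidence"],r["bbox"],np.round(np.median(PP[m],0)) if m.any() else 0)
E
```

```text
handle 106 [505.17458387  84.44878052 143.62948243] ((506.9804382324219, 83.2633056640625), (13.72738265991211, 104.0625991821289), 84.62982177734375)
rear edge [9.09234029e-02 6.15556258e+02] 5.195242203255975 0.994738933545573 -46.130637779299086 493.9045431034231
front edge [8.44199738e-02 3.84405344e+02] 4.825466643567918 -58.64098243108596 518.8591750179168
redbox [ 632.51726363 -811.64100339   47.45238858] [ 216.96475502 -898.34708032   -4.32295802] [155  97  73] [151 108  81]
blank_1 0.42 [368.1, 186.3, 381.4, 199.0] [ 416. -410.   21.]
guard_grip 0.58 [202.2, 168.7, 297.4, 217.9] [499.  94. 104.]
knob_grip 0.49 [298.8, 186.8, 311.2, 192.7] [415. -88. 133.]
```

View pics/crop0.png

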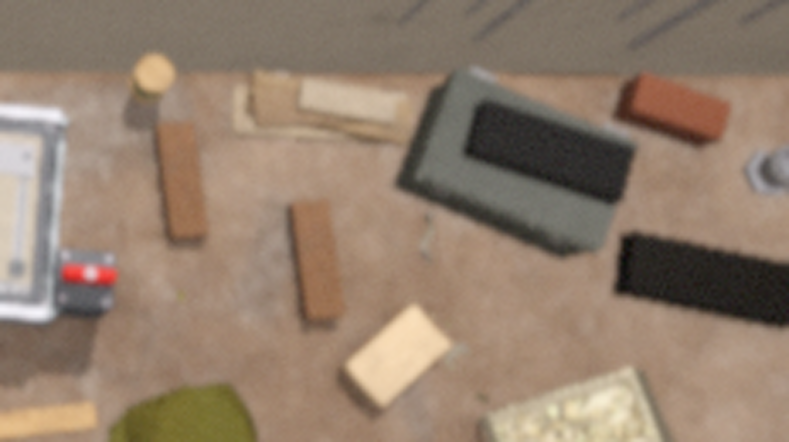

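Only two blanks are there; the red brick at (478,172) stands 47 mm high. The engraver yaw is −5° and its origin about (512, 74). At tool yaw 175°, tool x equals −engraver x and tool y equals engraver y.

Emit:
play_rows:
  targets:
    - [0.3,-47.35,-45.0,0,-8.5]
    - [0.3,-47.35,-45.0,0,-8.5]
    - [0.3,-47.35,-45.0,0,-8.5]
    - [0.3,-47.35,-45.0,0,-8.5]
    - [0.3,-47.35,-45.0,0,-8.5]
    - [0.3,-47.35,-45.0,0,-8.5]
    - [0.3,-47.35,-45.0,0,-8.5]
    - [0.3,-47.35,-45.0,0,-8.5]
    - [0.3,-47.35,-45.0,0,-8.5]
    - [0.3,-47.35,-45.0,0,-8.5]

```text
clock: 1.85
eef_pos: [424.8, 210.8, 228.9]
tool_rot: [3.141, 0.001, 3.054]
force: [1.0, 1.2, 0.8]
width: 60.1
gripper_force: 0.0
```

```bash
cat >> h.py <<'E'
O=np.array([512.2,74.1]); Y=np.radians(-5.0); ex=np.array([np.cos(Y),np.sin(Y)]); ey=np.array([-np.sin(Y),np.cos(Y)])
def own(p): q=np.array(p)[:2]-O; return np.round([q@ex,q@ey],1)
def world(x,y): return O+x*ex+y*ey
def go(x,y,z,yaw):  # engraver-own xy, TCP z, tool yaw deg (world) -> row in cm/deg
    s=ctrl.read_state(); M=R.from_euler("xyz",s["tool_rot"]).as_matrix(); p=s["eef_pos"]
    D=np.append(world(x,y),z)-p; t=M.T@D; sp=-((yaw-np.degrees(s["tool_rot"][2])+180)%360-180)
    print("row cm",np.round(t/10,2),"spin",round(sp,1),"| pos",np.round(p,1),"own",own(p),"yaw",round(np.degrees(s["tool_rot"][2]),1),"w",round(s["width"],1),"t",s["clock"],"F",np.round(s["force"],1),"T",np.round(s["torque"],2),"j",np.round(s["qpos"],2),"rpy",np.round(s["tool_rot"],3))
E
python3 -c "
from h import *
go(-6,8.7,230,175)"
```

```text
row cm [ -9.3  -11.98  -0.11] spin -0.0 | pos [424.8 210.8 228.9] own [-99.  128.5] yaw 175.0 w 60.1 t 1.85 F [1.  1.2 0.8] T [ 0.02 -0.05  0.06] j [-0.54  0.38  0.03  1.99 -0.02  0.77  0.98] rpy [3.141e+00 1.000e-03 3.054e+00]
```

Emit:
play_rows:
  targets:
    - [0.4,-9.3,-12.0,0,0]
    - [0.4,-9.3,-12.0,0,0]
    - [0.4,-9.3,-12.0,0,0]
    - [0.4,-9.3,-12.0,0,0]
    - [0.4,-9.3,-12.0,4,0]
    - [0.4,-9.3,-12.0,8.3,0]
    - [0.4,-9.3,-12.0,8.3,0]
    - [1,-9.3,-12.0,8.3,0]
    - [1,-9.3,-12.0,8.3,0]
    - [1,-9.3,-12.0,8.3,0]

```text
clock: 2.85
eef_pos: [507.3, 85.3, 147.5]
tool_rot: [3.14, 0.004, 3.054]
force: [-0.3, -0.6, -0.2]
width: 7.9
gripper_force: 0.0
```

Emit:
play_rows:
  targets:
    - [1,0,0,0,0]
    - [1,0,0,0,0]

```text
clock: 3.05
eef_pos: [506.4, 85.0, 146.5]
tool_rot: [3.141, 0.002, 3.054]
force: [-0.3, -0.3, 0.5]
width: -0.3
gripper_force: 0.0
```

```bash
python3 -c "
from h import *
go(-6,290,146,175)"
```

```text
row cm [-0.07 27.97  0.06] spin -0.0 | pos [506.4  85.  146.5] own [-6.7 10.3] yaw 175.0 w -0.3 t 3.05 F [-0.3 -0.3  0.5] T [-0.01 -0.06  0.04] j [-0.25  0.55  0.04  1.98 -0.04  0.61  1.3 ] rpy [3.141e+00 2.000e-03 3.054e+00]
```

```bash
python3 - <<'E'
from h import *
im,d=shot("scene"); 
cv2.imwrite("pics/s1.png",cv2.resize(im[130:270,100:340],None,fx=3.2,fy=3.2,interpolation=cv2.INTER_CUBIC)[:,:,::-1])
P=cloud("scene",d); print(proj("scene",[507,83.3,138]),P[187:200:4,244:256:4].round())
E
```

```text
[[249.92278661 185.46126746]] [[[547.  88. 106.]
  [536.  77. 110.]
  [485.  85. 146.]]

 [[522. 100. 109.]
  [521.  84. 105.]
  [469.  93. 142.]]

 [[506. 107. 104.]
  [498.  95. 106.]
  [491.  82. 106.]]

 [[482. 118. 107.]
  [479. 104. 104.]
  [471.  92. 106.]]]
```

View pics/s1.png

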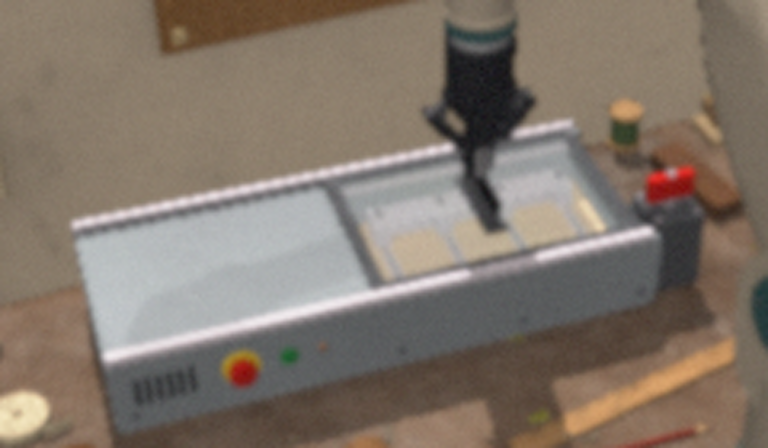

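```bash
python3 - <<'E'
from h import *
print(ctrl.finger_overhang)
im,d=shot("top"); P=cloud("top",d)
for v in range(180,222,3): print(v,*[f"{P[v,u,0]:.0f},{P[v,u,1]:.0f},{P[v,u,2]:.0f}" for u in range(243,268,3)])
cv2.imwrite("pics/t1.png",cv2.resize(im[150:250,190:330],None,fx=5,fy=5,interpolation=cv2.INTER_CUBIC)[:,:,::-1])
E
```

```text
25.0
180 447,103,631 442,95,648 439,88,660 437,81,668 436,74,673 436,67,674 437,60,670 438,53,667 440,46,657
183 436,102,642 431,95,662 429,87,672 427,80,681 425,74,687 425,67,690 425,60,690 426,53,685 427,46,679
186 426,102,654 421,94,676 418,87,687 417,80,694 415,74,702 415,67,703 414,60,705 414,54,706 416,47,697
189 416,101,668 412,94,687 408,87,700 405,80,715 403,73,722 402,67,727 403,60,723 403,54,723 404,47,720
192 407,101,678 402,93,697 397,86,722 397,80,721 395,73,729 394,67,734 394,61,736 393,54,739 393,48,739
195 397,100,689 391,93,717 388,86,732 386,79,740 385,73,745 385,67,748 384,61,750 383,55,755 382,48,760
198 386,99,709 378,92,747 377,85,752 376,79,756 376,73,760 375,67,763 374,61,767 374,55,771 373,49,772
201 371,98,754 369,91,764 368,85,768 368,79,769 366,73,776 366,67,776 365,61,781 365,55,783 365,49,784
204 361,97,770 360,91,776 359,85,780 359,79,784 358,73,786 358,67,788 357,61,791 357,55,791 357,49,795
207 353,96,782 352,90,789 351,84,792 351,78,793 350,73,797 350,67,800 350,61,801 349,55,805 349,50,805
210 346,96,788 344,90,798 343,84,802 343,78,806 217,68,1524 342,67,812 342,61,812 342,56,813 342,50,813
213 339,96,794 337,90,807 336,84,812 335,78,817 335,72,818 335,67,819 335,61,820 334,56,823 333,50,828
216 333,96,796 330,89,813 329,84,822 328,78,827 327,72,835 327,67,835 326,61,840 326,56,838 326,51,842
219 321,94,835 321,89,836 321,83,838 320,78,840 320,72,844 320,67,843 320,61,844 319,56,847 319,51,850
```

View pics/t1.png

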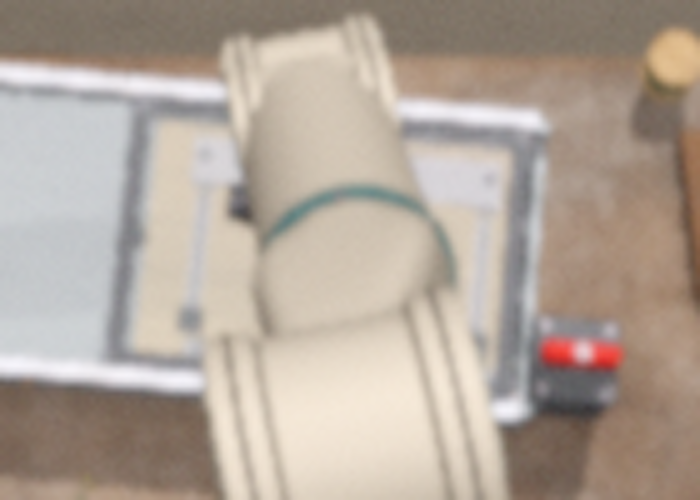

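```bash
python3 - <<'E'
from h import *
def c(p): return ((proj("scene",p)[0]-[100,130])*3.2).round()
w=lambda x,y,z: np.append(world(x,y),z)
print("tip",c([506.4,85,121.5]),"tcp",c([506.4,85,146.5]),"handle far",c(w(47,8.7,138)),"near",c(w(-59,8.7,138)),"mid",c(w(-6,8.7,138)),"body",c([506.4,85,200]),"knob",c(w(-75,-190,146)),"rail corner",c(w(-115,-151,110)))
im,d=shot("scene")
cv2.imwrite("pics/s2.png",cv2.resize(im[150:215,215:290],None,fx=9,fy=9,interpolation=cv2.INTER_CUBIC)[:,:,::-1])
E
```

```text
tip [479. 190.] tcp [479. 172.] handle far [464. 151.] near [497. 205.] mid [480. 177.] body [479. 132.] knob [670. 170.] rail corner [652. 224.]
```

View pics/s2.png

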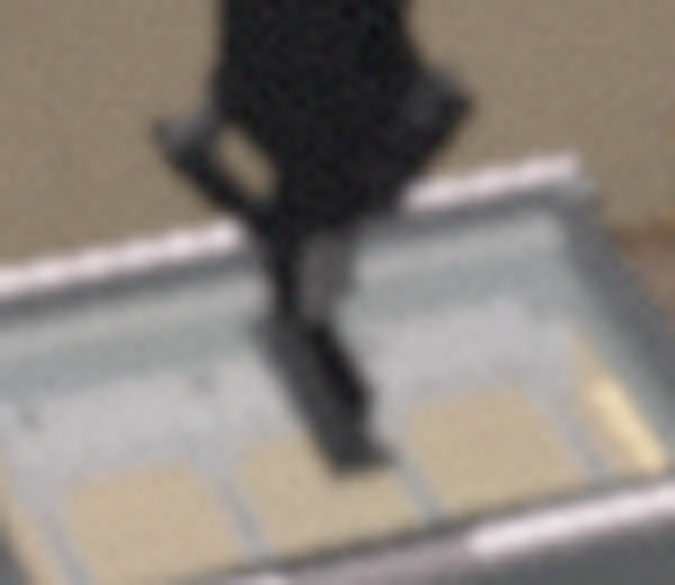

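```bash
python3 - <<'E'
from h import *
print("top start tip",proj("top",[[151.7,631.5,203],[151.7,631.5,300]]),"scene",proj("scene",[[151.7,631.5,203],[151.7,631.5,300]]))
print("base",proj("top",[[0,0,0]]),proj("scene",[[0,0,0]]))
for n in("top","scene"):
    im,d=shot(n); P=cloud(n,d)
    for (u,v) in {"top":[(220,300),(230,250),(420,200),(350,235),(130,180),(160,300),(390,300)],"scene":[(240,310),(220,330),(270,245),(200,280),(110,340),(250,290),(330,160)]}[n]: print(n,u,v,P[v-2:v+3,u-2:u+3].reshape(-1,3).mean(0).round(1))
f,cx,cy,E=cam("scene"); im,d=shot("scene"); P=cloud("scene",d)
print(ctrl.calibration("scene").keys(),ctrl.calibration("scene")["vfov"],ctrl.calibration("top")["vfov"])
q=lambda a,b:P[int(150+b/9),int(215+a/9)].round()
for a,b in [(330,430),(350,455),(300,360),(270,320),(290,290),(320,290),(320,250),(230,60),(300,60)]: print((a,b),q(a,b))
E
```

```text
top start tip [[ 89.3002747  296.6013865 ]
 [ 75.85673681 298.13779443]] scene [[109.41720259 296.56282465]
 [101.89947034 269.00162416]]
base [[275.04004421 335.8266085 ]] [[347.21393635 306.77454251]]
top 220 300 [130.9 211.7   0.5]
top 230 250 [322.9 176.5  -0.4]
top 420 200 [ 512.8 -560.8   71.3]
top 350 235 [ 3.841e+02 -3.013e+02 -1.000e-01]
top 130 180 [6.075e+02 5.926e+02 3.000e-01]
top 160 300 [137.1 413.2 122.4]
top 390 300 [ 133.4 -444.     0.5]
scene 240 310 [126.9 293.3  -1.2]
scene 220 330 [ 86.8 373.1  -0.7]
scene 270 245 [336.6  86.5  -1.9]
scene 200 280 [288.6 359.1  -1.9]
scene 110 340 [183.3 659.1   3.2]
scene 250 290 [183.5 234.2  -1.1]
scene 330 160 [ 92.   62.  483.1]
dict_keys(['vfov', 'cx', 'cy', 'extrinsics']) 45.38081317008397 53.29781437150525
(330, 430) [478.  93. 110.]
(350, 455) [467.  90. 104.]
(300, 360) [518.  86. 111.]
(270, 320) [549.  83. 112.]
(290, 290) [501.  97. 161.]
(320, 290) [496.  88. 161.]
(320, 250) [494.  89. 184.]
(230, 60) [506. 120. 271.]
(300, 60) [475. 106. 285.]
```

Emit:
play_rows:
  targets:
    - [1,0,0,-5,0]
    - [1,0,0,-9,0]
    - [0.4,0,0,-9,0]
    - [0.4,0,0,-9,0]
    - [0.4,0,0,-9,0]

```text
clock: 3.85
eef_pos: [505.0, 84.6, 234.6]
tool_rot: [-3.141, -0.002, 3.054]
force: [0.0, -1.0, -0.3]
width: 43.6
gripper_force: 0.0
```

```bash
python3 - <<'E'
from h import *
im,d=shot("scene"); P=cloud("scene",d)
cv2.imwrite("pics/s3.png",cv2.resize(im[130:215,215:290],None,fx=7,fy=7,interpolation=cv2.INTER_CUBIC)[:,:,::-1])
v,u=np.mgrid[:384,:512]; k=(np.abs(u-252)<25)&(np.abs(v-190)<22)&(P[...,2]>122)&(P[...,2]<155)
Q=P[k]; print(k.sum(),np.median(Q,0)); 
if len(Q)>5: print(cv2.minAreaRect(Q[:,:2].astype(np.float32)))
go(-6,8.7,146,175)
E
```

```text
94 [498.92592617  86.95663827 141.91839243]
((503.685546875, 85.44107055664062), (14.734466552734375, 110.92365264892578), 84.9476318359375)
row cm [-0.24 -0.11  8.83] spin -0.0 | pos [504.9  84.6 234.3] own [-8.2  9.8] yaw 175.0 w 50.4 t 3.9 F [ 0.2  0.8 -0. ] T [-0.03 -0.   -0.  ] j [-0.26  0.43  0.06  1.89 -0.03  0.83  1.29] rpy [-3.141e+00 -3.000e-03  3.054e+00]
```

View pics/s3.png

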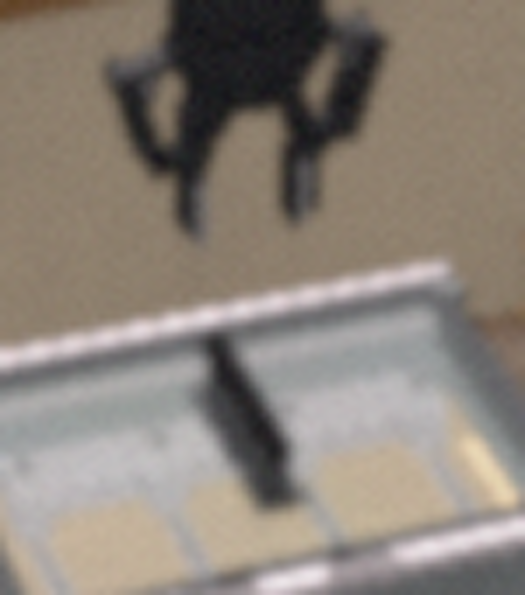

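```bash
python3 - <<'E'
from h import *
print(proj("scene",[[505,84.6+30,z] for z in(190,210,234,250)]+[[505,84.6-30,z] for z in(190,210,234,250)]))
d=ctrl.get_image("scene")[1]; P=cloud("scene",d)
for v in range(135,170,2): print(v,[tuple(P[v,u].round().astype(int)) for u in (240,241,242,243,256,257,258,259)])
E
```

```text
[[241.9443543  175.7949466 ]
 [241.89624701 170.97751708]
 [241.83753762 165.09840071]
 [241.79778985 161.11808687]
 [257.67016954 171.64836561]
 [257.74139144 166.86512651]
 [257.82828963 161.02907308]
 [257.88710954 157.07874834]]
135 [(np.int64(501), np.int64(122), np.int64(354)), (np.int64(498), np.int64(119), np.int64(355)), (np.int64(493), np.int64(118), np.int64(358)), (np.int64(494), np.int64(114), np.int64(356)), (np.int64(491), np.int64(70), np.int64(347)), (np.int64(490), np.int64(66), np.int64(346)), (np.int64(493), np.int64(61), np.int64(344)), (np.int64(492), np.int64(58), np.int64(344))]
137 [(np.int64(495), np.int64(124), np.int64(350)), (np.int64(497), np.int64(120), np.int64(348)), (np.int64(498), np.int64(116), np.int64(347)), (np.int64(498), np.int64(113), np.int64(346)), (np.int64(490), np.int64(70), np.int64(340)), (np.int64(495), np.int64(64), np.int64(336)), (np.int64(491), np.int64(62), np.int64(338)), (np.int64(493), np.int64(57), np.int64(335))]
139 [(np.int64(495), np.int64(124), np.int64(343)), (np.int64(495), np.int64(121), np.int64(342)), (np.int64(497)
[... 5195 characters left out ...]
.int64(71)), (np.int64(726), np.int64(20), np.int64(65)), (np.int64(713), np.int64(22), np.int64(74)), (np.int64(720), np.int64(14), np.int64(67)), (np.int64(721), np.int64(-45), np.int64(50)), (np.int64(721), np.int64(-49), np.int64(49)), (np.int64(715), np.int64(-51), np.int64(52)), (np.int64(722), np.int64(-59), np.int64(46))]
169 [(np.int64(719), np.int64(28), np.int64(62)), (np.int64(719), np.int64(23), np.int64(61)), (np.int64(716), np.int64(20), np.int64(62)), (np.int64(716), np.int64(16), np.int64(61)), (np.int64(722), np.int64(-45), np.int64(40)), (np.int64(717), np.int64(-47), np.int64(42)), (np.int64(720), np.int64(-53), np.int64(39)), (np.int64(725), np.int64(-60), np.int64(33))]
```

Emit:
play_rows:
  targets:
    - [0.4,0,0,5,0]
    - [0.4,-0.2,-0.1,9,0]
    - [0.4,-0.2,-0.1,10.2,0]
    - [0.4,-0.2,-0.1,10.2,0]
    - [0.4,-0.2,-0.1,10.2,0]

```text
clock: 4.45
eef_pos: [508.5, 83.7, 134.2]
tool_rot: [3.141, 0.001, 3.054]
force: [-0.3, -0.5, 0.6]
width: 51.4
gripper_force: 0.0
```

Emit:
play_rows:
  targets:
    - [1,0,0,0,0]
    - [1,0,0,0,0]
    - [1,0,0,0,0]
    - [1,0,0,0,0]
    - [1,0,0,0,0]

```text
clock: 4.95
eef_pos: [508.7, 83.8, 135.0]
tool_rot: [3.141, 0.002, 3.054]
force: [-0.9, 0.0, 7.2]
width: 11.6
gripper_force: 59.3
```

Emit:
play_rows:
  targets:
    - [0.6,0,0,0,0]
    - [0.6,0,0,0,0]
    - [0.6,0,0,1.2,0]
    - [0.6,0,0,1.2,0]
    - [1,0,0,1.2,0]
    - [1,0,0,1.2,0]
    - [1,0,0,1.2,0]
    - [1,0,0,1.2,0]

```text
clock: 5.75
eef_pos: [507.5, 83.6, 121.2]
tool_rot: [-3.141, -0.001, 3.054]
force: [-0.0, 0.4, -5.0]
width: 12.5
gripper_force: 58.8
```

Emit:
play_rows:
  targets:
    - [1,0,1,-0.1,0]
    - [1,0,3,-0.1,0]
    - [1,0,5,-0.1,0]
    - [1,0,8,-0.1,0]
    - [1,0,11,-0.1,0]
    - [1,0,14,-0.1,0]
    - [1,0,17,-0.1,0]
    - [1,0,20,-0.1,0]
    - [1,0,22.5,-0.1,0]
    - [1,0,24.5,-0.1,0]

```text
clock: 6.75
eef_pos: [528.9, 328.6, 121.3]
tool_rot: [-3.14, -0.001, 3.055]
force: [2.5, -3.9, -9.0]
width: 12.8
gripper_force: 60.8
```

Emit:
play_rows:
  targets:
    - [1,0,1,0,0]
    - [1,0,2,0,0]
    - [1,0,2.8,0,0]
    - [1,0,3.3,0,0]
    - [1,0,3.6,0,0]

```text
clock: 7.25
eef_pos: [531.8, 362.7, 121.4]
tool_rot: [-3.14, -0.002, 3.054]
force: [2.2, -2.9, -17.3]
width: 12.5
gripper_force: 59.5
```

```bash
python3 -c "
from h import *
go(-6,290,122,175)"
```

```text
row cm [ 0.04  0.08 -0.06] spin -0.0 | pos [531.8 362.7 121.4] own [ -5.6 289.2] yaw 175.0 w 12.5 t 7.25 F [  2.2  -2.9 -17.3] T [-0.46 -0.67  0.07] j [-0.69  0.74  0.09  1.63 -0.09  0.77  0.91] rpy [-3.140e+00 -2.000e-03  3.054e+00]
```

Emit:
play_rows:
  targets:
    - [1,0,0.3,0.2,0]
    - [1,0,0.6,0.2,0]
    - [1,0,0.9,0.2,0]
    - [1,0,0.9,0.2,0]

```text
clock: 7.65
eef_pos: [531.8, 363.2, 121.3]
tool_rot: [-3.128, -0.005, 3.05]
force: [-5.2, -17.9, 2.4]
width: 12.8
gripper_force: 62.1
```

Emit:
play_rows:
  targets:
    - [0.4,0,-0.8,0,0]
    - [0.4,0,-0.8,0,0]
    - [0.4,0,-0.8,-5,0]
    - [0.4,0,-0.8,-9,0]
    - [0.4,3,-5,-9,15]
    - [0.4,6.9,-10,-9,30]
    - [0.4,6.9,-15,-9,45]
    - [0.4,6.9,-20,-9,60]
    - [0.4,6.9,-25,-9,75]
    - [0.4,6.9,-30,-9,90]

```text
clock: 8.65
eef_pos: [440.5, 92.5, 212.4]
tool_rot: [3.135, -0.0, 2.15]
force: [1.1, -0.5, 0.4]
width: 51.4
gripper_force: 0.0
```

```bash
python3 -c "
from h import *
go(-75,-190,200,85)"
```

```text
row cm [-15.76 -12.67   1.15] spin 38.2 | pos [440.5  92.5 212.4] own [-73.   12.1] yaw 123.2 w 51.4 t 8.65 F [ 1.1 -0.5  0.4] T [-0.02 -0.08  0.01] j [-0.54  0.39  0.37  2.08 -0.22  0.7   0.55] rpy [ 3.135 -0.     2.15 ]
```

Emit:
play_rows:
  targets:
    - [0.4,-15.8,-12.7,0,38.2]
    - [0.4,-15.8,-12.7,0,38.2]
    - [0.4,-15.8,-12.7,0,38.2]
    - [0.4,-15.8,-12.7,0,38.2]
    - [0.4,-15.8,-12.7,0,38.2]
    - [0.4,-15.8,-12.7,0,38.2]

```text
clock: 9.25
eef_pos: [422.1, -110.5, 211.8]
tool_rot: [3.137, -0.001, 1.485]
force: [0.6, 0.3, 0.0]
width: 51.8
gripper_force: 0.0
```

```bash
python3 -c "
from h import *
im,d=shot('top'); P=cloud('top',d); v,u=np.mgrid[:384,:512]
k=(P[...,2]>130)&(P[...,2]<155)&(np.hypot(P[...,0]-421,P[...,1]+109)<40)&(d>0)&(im[...,0]>1.6*im[...,1]); print(k.sum()); 
if k.sum()>5: print(cv2.minAreaRect(P[k][:,:2].astype(np.float32)))
go(-75,-190,116,85)"
```

```text
0
row cm [ 0.02 -0.15  9.55] spin 0.3 | pos [ 422.  -109.1  211.5] own [ -73.9 -190.3] yaw 85.3 w 51.0 t 9.3 F [ 0.4 -0.6  0.2] T [ 0.07  0.04 -0.02] j [-0.23  0.4   0.57  2.12 -0.33  0.71  0.48] rpy [ 3.138e+00 -1.000e-03  1.489e+00]
```

Emit:
play_rows:
  targets:
    - [0.5,0,-0.15,4,0.3]
    - [0.5,0,-0.15,7.5,0.3]
    - [0.5,0,-0.15,9.3,0.3]
    - [0.5,0,-0.15,9.3,0.3]
    - [1,0,-0.15,9.3,0.3]
    - [1,0,-0.15,9.3,0.3]
    - [1,0,-0.15,9.3,0.3]
    - [1,0,-0.15,9.3,0.3]
    - [1,0,-0.15,9.3,0.3]

```text
clock: 10.2
eef_pos: [421.2, -109.2, 118.9]
tool_rot: [3.137, -0.001, 1.484]
force: [4.0, 2.6, 7.4]
width: 14.3
gripper_force: 60.7
```

Emit:
play_rows:
  targets:
    - [1,0,0,0,-8]
    - [1,0,0,0,-16]
    - [1,0,0,0,-24]
    - [1,0,0,0,-32]
    - [1,0,0,0,-40]
    - [1,0,0,0,-48]
    - [1,0,0,0,-56]
    - [1,0,0,0,-64]
    - [1,0,0,0,-72]
    - [1,0,0,0,-80]

```text
clock: 11.2
eef_pos: [421.3, -109.1, 118.9]
tool_rot: [3.141, 0.005, 2.885]
force: [2.7, 3.8, 5.2]
width: 13.8
gripper_force: 60.5
```

```bash
python3 -c "
from h import *
go(-75,-190,119,200)"
```

```text
row cm [ 0.05  0.04 -0.01] spin -34.7 | pos [ 421.3 -109.1  118.9] own [ -74.6 -190.5] yaw 165.3 w 13.8 t 11.2 F [2.7 3.8 5.2] T [ 0.71 -0.5  -0.05] j [ 0.17  0.52  0.02  2.21 -0.03  0.41  1.54] rpy [3.141 0.005 2.885]
```

Emit:
play_rows:
  targets:
    - [1,0,0,0,-8]
    - [1,0,0,0,-16]
    - [1,0,0,0,-24]
    - [1,0,0,0,-30]
    - [1,0,0,0,-35]
    - [1,0,0,0,-35]
    - [0.4,0,0,0,-35]
    - [0.4,0,0,0,-35]
    - [0.4,0,0,-3,-35]
    - [0.4,0,0,-4.5,-35]

```text
clock: 12.2
eef_pos: [418.4, -110.0, 163.4]
tool_rot: [-3.141, -0.001, -2.794]
force: [0.7, 0.2, -0.4]
width: 51.3
gripper_force: 0.0
```

```bash
cat >> h.py <<'E'
def knob(fn=None):
    im,d=shot("scene",fn); P=cloud("scene",d); v,u=np.mgrid[:384,:512]
    k=(np.abs(u-305)<35)&(np.abs(v-190)<30)&(d>0)&(im[...,0]>1.7*im[...,1]+20)&(P[...,2]>100)
    Q=P[k]; print("red",k.sum()); 
    if len(Q)>8: print(np.median(Q,0).round(),cv2.minAreaRect(Q[:,:2].astype(np.float32)))
    return im
E
python3 -c "
from h import *
im=knob(); cv2.imwrite('pics/k1.png',cv2.resize(im[130:250,220:360],None,fx=5,fy=5,interpolation=cv2.INTER_CUBIC)[:,:,::-1])
go(-75,-190,164,20)"
```

```text
red 109
[ 411. -106.  132.] ((414.13983154296875, -106.1177978515625), (46.219383239746094, 44.480403900146484), 60.77604675292969)
row cm [-0.18  0.11  0.1 ] spin 179.9 | pos [ 419.6 -110.3  165. ] own [ -76.2 -191.8] yaw -160.1 w 51.4 t 12.25 F [-0.  -0.7  1.5] T [-0.01 -0.07 -0.01] j [ 0.32  0.43 -0.18  2.16  0.14  0.55  1.96] rpy [-3.139e+00  2.000e-03 -2.795e+00]
```

View pics/k1.png

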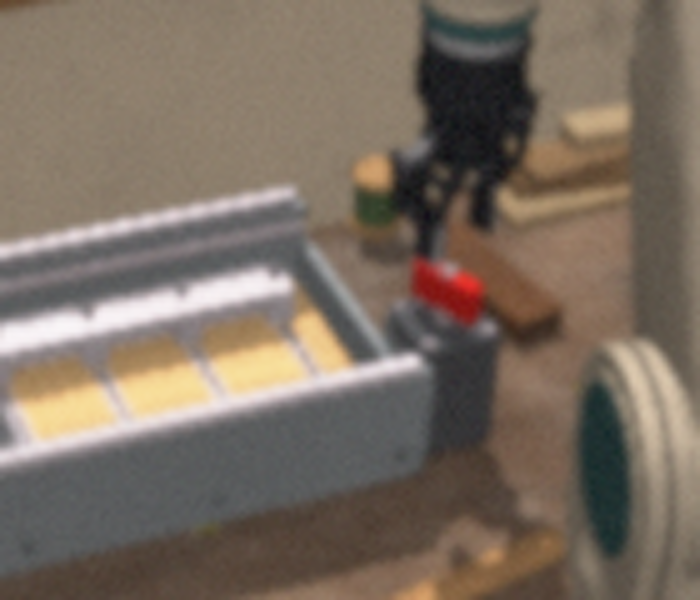

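The knob has turned to about 115°: the wing at (450,290) in the crop now points towards the camera. The guard is open and the bay is visible. I'll regrip after a half turn back.

Emit:
play_rows:
  targets:
    - [0.4,0,0,0,9]
    - [0.4,0,0,0,18]
    - [0.4,0,0,0,27]
    - [0.4,0,0,0,36]
    - [0.4,0,0,0,45]
    - [0.4,0,0,0,54]
    - [0.4,0,0,0,63]
    - [0.4,0,0,0,72]
    - [0.4,0,0,0,81]
    - [0.4,0,0,0,90]

```text
clock: 13.25
eef_pos: [417.9, -109.9, 162.1]
tool_rot: [-3.14, -0.0, 1.982]
force: [-0.5, -0.8, 0.1]
width: 51.3
gripper_force: 0.0
```

Emit:
play_rows:
  targets:
    - [0.4,0,0,0,9]
    - [0.4,0,0,0,18]
    - [0.4,0,0,0,27]
    - [0.4,0,0,0,36]
    - [0.4,0,0,0,45]
    - [0.4,0,0,0,54]
    - [0.4,0,0,0,63]
    - [0.4,0,0,0,72]
    - [0.4,0,0,0,81]
    - [0.4,0,0,0,90]

```text
clock: 14.25
eef_pos: [418.0, -109.8, 162.2]
tool_rot: [-3.141, 0.001, 0.482]
force: [-0.5, 0.4, 0.3]
width: 51.0
gripper_force: 0.0
```

```bash
python3 -c "
from h import *
go(-75,-190,118.5,20)"
```

```text
row cm [0.32 0.03 4.37] spin 7.6 | pos [ 418.  -109.8  162.2] own [ -77.8 -191.4] yaw 27.6 w 51.0 t 14.25 F [-0.5  0.4  0.3] T [-0.01 -0.02 -0.01] j [-0.3   0.53  0.72  2.18 -0.6   0.63 -0.24] rpy [-3.141e+00  1.000e-03  4.820e-01]
```

Emit:
play_rows:
  targets:
    - [0.4,0.3,0,0,7.6]
    - [0.4,0.3,0,2.5,7.6]
    - [0.4,0.3,0,4.3,7.6]
    - [0.4,0.3,0,4.3,7.6]
    - [1,0.3,0,4.3,7.6]
    - [1,0.3,0,4.3,7.6]
    - [1,0.3,0,4.3,7.6]
    - [1,0.3,0,4.3,7.6]
    - [1,0.3,0,4.3,7.6]

```text
clock: 15.15
eef_pos: [421.9, -108.8, 120.4]
tool_rot: [3.141, -0.001, 0.356]
force: [-1.1, -0.7, 6.3]
width: 13.7
gripper_force: 59.6
```

Emit:
play_rows:
  targets:
    - [1,0,0,0,-8]
    - [1,0,0,0,-16]
    - [1,0,0,0,-24]
    - [1,0,0,0,-32]
    - [1,0,0,0,-40]
    - [1,0,0,0,-48]
    - [1,0,0,0,-56]
    - [1,0,0,0,-64]
    - [1,0,0,0,-70]
    - [1,0,0,0,-74]

```text
clock: 16.15
eef_pos: [421.2, -108.2, 120.4]
tool_rot: [3.141, -0.0, 1.651]
force: [-2.6, 0.5, 8.8]
width: 13.9
gripper_force: 59.9
```

```bash
python3 -c "
from h import *
go(-75,-190,118.5,100)"
```

```text
row cm [-0.04 -0.03  0.19] spin -5.4 | pos [ 421.2 -108.2  120.4] own [ -74.8 -189.6] yaw 94.6 w 13.9 t 16.15 F [-2.6  0.5  8.8] T [ 0.08  0.6  -0.08] j [-0.01  0.54  0.28  2.21 -0.34  0.44  0.63] rpy [ 3.141 -0.     1.651]
```

Emit:
play_rows:
  targets:
    - [1,0,0,0,-3]
    - [1,0,0,0,-6]
    - [1,0,0,0,-8]
    - [1,0,0,0,-9]
    - [1,0,0,0,-9]

```text
clock: 16.65
eef_pos: [421.1, -108.3, 120.4]
tool_rot: [3.141, -0.001, 1.798]
force: [-2.1, 1.6, 8.5]
width: 14.2
gripper_force: 70.8
```

```bash
python3 -c "
from h import *
go(-75,-190,118.5,100)"
```

```text
row cm [-0.03 -0.03  0.19] spin 3.0 | pos [ 421.1 -108.3  120.4] own [ -74.8 -189.6] yaw 103.0 w 14.2 t 16.65 F [-2.1  1.6  8.5] T [ 0.4   0.46 -1.63] j [ 0.02  0.53  0.24  2.21 -0.29  0.43  0.72] rpy [ 3.141e+00 -1.000e-03  1.798e+00]
```

Emit:
play_rows:
  targets:
    - [1,0,0,0,3]
    - [0.3,0,0,0,4]
    - [0.3,0,0,0,4]
    - [0.3,0,0,-3,4]
    - [0.3,0,0,-7,4]
    - [0.3,0,0,-10,12]
    - [0.3,0,0,-10,20]
    - [0.3,0,0,-10,28]
    - [0.3,0,0,-10,36]
    - [0.3,0,0,-10,44]

```text
clock: 17.65
eef_pos: [421.5, -108.1, 219.6]
tool_rot: [3.141, -0.0, 1.033]
force: [0.9, 0.5, 0.1]
width: 59.9
gripper_force: 0.0
```

```bash
cat >> h.py <<'E'
def blanks(fn=None,cams=("top","scene")):
  for n in cams:
    im,d=shot(n,fn and fn+n); P=cloud(n,d)
    for r in ctrl.trace(n,"blank_1"):
        m=r["pixels"]&(d>0)
        if m.sum()<8: continue
        Q=P[m]; z=np.percentile(Q[:,2],75); T=Q[np.abs(Q[:,2]-z)<7]; q=cv2.minAreaRect(T[:,:2].astype(np.float32))
        print(n,round(r["confidence"],2),np.round(r["bbox"]),"z",round(z,1),"c",np.round(q[0],1),"own",own(q[0]),"size",np.round(q[1],1),"ang",round(q[2],1))
E
python3 -c "
from h import *
im,d=shot('top'); P=cloud('top',d); v,u=np.mgrid[:384,:512]
k=(P[...,2]>130)&(P[...,2]<160)&(np.hypot(P[...,0]-421,P[...,1]+109)<45)&(d>0)&(im[...,0]>1.5*im[...,1]); print(k.sum()); 
if k.sum()>5: print(cv2.minAreaRect(P[k][:,:2].astype(np.float32)))
blanks()
go(*own([552,-236.5]),200,6)"
```

```text
0
top 0.97 [364. 201. 381. 237.] z 23.8 c [ 454.9 -389.7] own [ -16.7 -467. ] size [135.2  45.2] ang 6.1
scene 0.87 [302. 175. 330. 196.] z 22.1 c [ 549.1 -235.3] own [  63.7 -305. ] size [139.8  50.1] ang 5.3
row cm [-4.48 17.74  1.94] spin 53.6 | pos [ 421.5 -108.1  219.5] own [ -74.5 -189.4] yaw 59.6 w 59.7 t 17.9 F [-0.4  0.8 -0.1] T [ 0.01 -0.05  0.01] j [-0.24  0.39  0.58  2.11 -0.32  0.73  0.02] rpy [-3.142  0.     1.041]
```

Emit:
play_rows:
  targets:
    - [0.25,-2,5,0,8]
    - [0.25,-4.5,10,0,16]
    - [0.25,-4.5,15,0,24]
    - [0.25,-4.5,17.7,3,32]
    - [0.25,-4.5,17.7,6,40]
    - [0.25,-4.5,17.7,9,48]
    - [0.25,-4.5,17.7,12,53.6]
    - [0.25,-4.5,17.7,14,53.6]
    - [0.25,-4.5,17.7,14,53.6]
    - [0.25,-4.5,17.7,14,53.6]

```text
clock: 18.9
eef_pos: [551.0, -237.3, 79.6]
tool_rot: [-3.141, 0.0, 0.103]
force: [0.0, -0.2, 1.7]
width: 64.4
gripper_force: 0.0
```

```bash
python3 -c "
from h import *
go(*own([551,-236]),10,6)
im,d=shot('scene'); P=cloud('scene',d)
c=proj('scene',[551,-236,60])[0]; print(c)
v,u=np.mgrid[:384,:512]; k=(abs(u-c[0])<40)&(abs(v-c[1])<45)&(np.abs(P[...,0]-551)<25)&(np.abs(P[...,1]+236)<70)&(P[...,2]>30)
Q=P[k]; L=Q[Q[:,1]>-236];Rr=Q[Q[:,1]<-236]
for q in(L,Rr): print(len(q),np.sort(q[:,2])[:12].round(),np.median(q[q[:,2]<120],0) if (q[:,2]<120).any() else '')
cv2.imwrite('pics/b1.png',cv2.resize(im[100:220,250:400],None,fx=4.5,fy=4.5,interpolation=cv2.INTER_CUBIC)[:,:,::-1])
"
```

```text
row cm [ 0.02 -0.13  6.96] spin -0.1 | pos [ 551.  -237.3   79.6] own [  65.8 -306.8] yaw 5.9 w 64.4 t 18.9 F [ 0.  -0.2  1.7] T [-0.02  0.02  0.  ] j [-0.03  0.85  0.65  1.79 -0.74  0.75 -0.44] rpy [-3.141  0.     0.103]
[318.40478782 175.40714307]
247 [ 86.  88.  89.  94.  94.  95.  98.  98.  99. 100. 100. 103.] [ 540.2712274  -197.13926781  107.31255738]
0 []
```

View pics/b1.png

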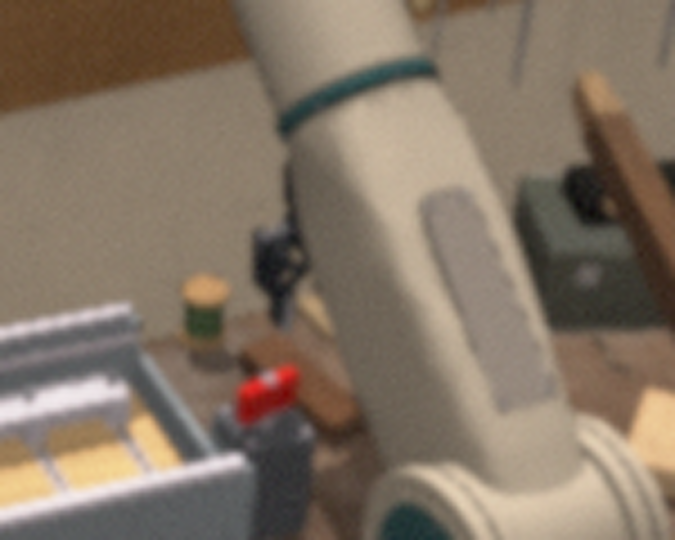

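The left fingertip at (280,320) in the crop hovers above the blank. Its depth shows the tips about 7 mm above the TCP height at this opening. I'll descend and grip.

Emit:
play_rows:
  targets:
    - [0.27,0,-0.1,3,0]
    - [0.27,0,-0.1,5.5,0]
    - [0.27,0,-0.1,7.0,0]
    - [0.27,0,-0.1,7.5,0]
    - [0.27,0,-0.1,7.5,0]

```text
clock: 19.45
eef_pos: [551.2, -236.4, 4.9]
tool_rot: [3.141, -0.0, 0.102]
force: [0.2, 0.1, 0.5]
width: 62.4
gripper_force: 0.0
```

Emit:
play_rows:
  targets:
    - [1,0,0,0,0]
    - [1,0,0,0,0]
    - [1,0,0,0,0]
    - [1,0,0,0,0]
    - [1,0,0,0,0]

```text
clock: 19.95
eef_pos: [551.9, -236.8, 6.1]
tool_rot: [3.14, -0.002, 0.102]
force: [-0.4, -0.2, 6.6]
width: 43.0
gripper_force: 62.4
```

Emit:
play_rows:
  targets:
    - [1,0,0,-3,0]
    - [1,0,0,-7,0]
    - [1,0,0,-12,0]
    - [1,0,0,-17,0]
    - [1,0,0,-17,0]

```text
clock: 20.45
eef_pos: [554.3, -239.1, 181.7]
tool_rot: [3.135, -0.011, 0.102]
force: [0.1, -1.0, -1.0]
width: 43.3
gripper_force: 61.6
```

```bash
python3 -c "
from h import *
go(-30,70,170,-5)"
```

```text
row cm [ -2.66 -39.03   0.86] spin 10.8 | pos [ 554.3 -239.1  181.7] own [  69.3 -308.3] yaw 5.8 w 43.3 t 20.45 F [ 0.1 -1.  -1. ] T [-0.03 -0.06 -0.01] j [-0.09  0.73  0.77  1.73 -0.62  0.93 -0.54] rpy [ 3.135 -0.011  0.102]
```

Emit:
play_rows:
  targets:
    - [1,-0.3,-4,0,1]
    - [1,-0.6,-8,0,2]
    - [1,-0.9,-12,0,3.5]
    - [1,-1.2,-16,0,5]
    - [1,-1.5,-20,0,6.5]
    - [1,-1.8,-24,0,8]
    - [1,-2.1,-28,0,9.5]
    - [1,-2.4,-32,0,10.8]
    - [1,-2.7,-36,0,10.8]
    - [1,-2.7,-39,0,10.8]

```text
clock: 21.45
eef_pos: [482.9, 152.2, 174.0]
tool_rot: [-3.141, 0.002, -0.084]
force: [0.9, 0.3, -1.2]
width: 43.4
gripper_force: 61.6
```

Emit:
play_rows:
  targets:
    - [1,0,0,0,0]
    - [1,0,0,0,0]

```text
clock: 21.65
eef_pos: [484.0, 149.7, 174.2]
tool_rot: [3.141, 0.0, -0.085]
force: [-0.0, -1.0, -1.4]
width: 43.4
gripper_force: 61.6
```

```bash
python3 -c "
from h import *
go(-30,70,100,-5)
blanks('h1',('scene','top'))"
```

```text
row cm [0.47 0.28 7.42] spin 0.1 | pos [484.  149.7 174.2] own [-34.7  72.9] yaw -4.9 w 43.4 t 21.65 F [-0.  -1.  -1.4] T [-0.05 -0.04  0.  ] j [-0.93  0.67  0.91  1.99 -0.72  0.84 -1.27] rpy [ 3.141  0.    -0.085]
scene 0.81 [228. 170. 248. 197.] z 189.8 c [481.2 150.5] own [-37.5  73.4] size [ 45.6 142.3] ang 85.0
top 0.66 [364. 200. 382. 236.] z 23.5 c [ 456.6 -390.8] own [ -14.9 -468. ] size [139.1  47.1] ang 5.5
top 0.55 [230. 201. 239. 221.] z 191.8 c [444.8 151.1] own [-73.9  70.8] size [44.8 58.7] ang 85.0
top 0.55 [138. 158. 314. 237.] z 106.7 c [516.2 184.5] own [ -5.6 110.3] size [665.4 237.3] ang 84.9
```

Emit:
play_rows:
  targets:
    - [1,0.35,0.3,2,0]
    - [1,0.35,0.3,4,0]
    - [1,0.35,0.3,6,0]
    - [1,0.35,0.3,8,0]
    - [1,0.35,0.3,9.5,0]
    - [1,0.35,0.3,10.5,0]
    - [1,0.35,0.3,11.4,0]
    - [1,0.35,0.3,11.4,0]

```text
clock: 22.65
eef_pos: [487.3, 145.4, 59.8]
tool_rot: [3.141, 0.001, -0.088]
force: [0.4, -0.2, -1.9]
width: 43.1
gripper_force: 61.6
```

```bash
python3 -c "
from h import *
go(-30,70,60,-5)
blanks('h2',('scene',))"
```

```text
row cm [ 0.1  -0.11 -0.02] spin -0.0 | pos [487.3 145.4  59.8] own [-31.   68.9] yaw -5.0 w 43.1 t 22.65 F [ 0.4 -0.2 -1.9] T [-0.03  0.08  0.01] j [-0.78  0.82  0.69  2.06 -0.94  0.62 -1.08] rpy [ 3.141e+00  1.000e-03 -8.800e-02]
scene 0.67 [228. 197. 243. 214.] z 75.8 c [493.4 140.7] own [-24.5  64.7] size [ 39.4 104.4] ang 71.0
```

View pics/h2scene.png

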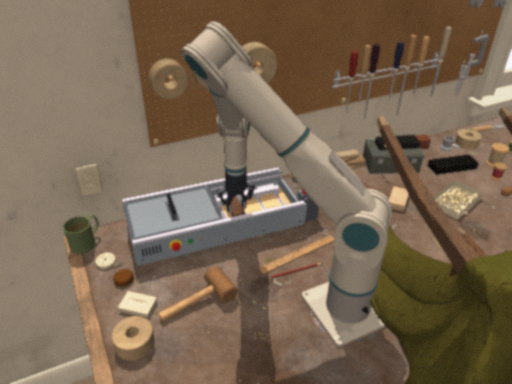

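The blank is inside the bay, below the rails at (237,205). Now I'll press it down onto the bar so that it tilts.

Emit:
play_rows:
  targets:
    - [1,0,-0.1,0.5,0]
    - [1,0,-0.1,0.9,0]
    - [1,0,-0.1,1.1,0]
    - [1,0,-0.1,1.1,0]

```text
clock: 23.15
eef_pos: [487.6, 147.1, 49.3]
tool_rot: [-3.141, 0.0, -0.087]
force: [-0.7, -0.3, -0.4]
width: 43.3
gripper_force: 61.8
```

Emit:
play_rows:
  targets:
    - [1,0,0,0.2,0]
    - [1,0,0,0.4,0]
    - [1,0,0,0.4,0]

```text
clock: 23.45
eef_pos: [488.7, 147.1, 46.1]
tool_rot: [-3.141, -0.002, -0.087]
force: [0.3, 0.5, 6.9]
width: 43.6
gripper_force: 62.7
```

```bash
python3 -c "
from h import *
go(-31,70,44,-5)"
```

```text
row cm [-0.12  0.06  0.21] spin 0.0 | pos [488.7 147.1  46.1] own [-29.8  70.6] yaw -5.0 w 43.6 t 23.45 F [0.3 0.5 6.9] T [ 0.18  0.36 -0.04] j [-0.77  0.84  0.66  2.06 -0.97  0.59 -1.06] rpy [-3.141e+00 -2.000e-03 -8.700e-02]
```

Emit:
play_rows:
  targets:
    - [1,-0.1,0,0.2,0]
    - [1,-0.1,0,0.4,0]
    - [1,-0.1,0,0.4,0]

```text
clock: 23.75
eef_pos: [489.8, 147.0, 42.9]
tool_rot: [-3.14, -0.006, -0.088]
force: [3.6, 0.6, 8.3]
width: 43.4
gripper_force: 63.2
```

```bash
python3 -c "
from h import *
go(-31,70,44,-5)"
```

```text
row cm [-0.23  0.06 -0.11] spin -0.0 | pos [489.8 147.   42.9] own [-28.7  70.6] yaw -5.0 w 43.4 t 23.75 F [3.6 0.6 8.3] T [ 0.16 -0.24 -0.07] j [-0.76  0.84  0.65  2.06 -0.98  0.58 -1.05] rpy [-3.14  -0.006 -0.088]
```

Emit:
play_rows:
  targets:
    - [1,0.4,0,-0.1,0]
    - [1,0.8,0,-0.1,0]
    - [1,1.1,0,-0.1,0]
    - [1,1.1,0,-0.1,0]

```text
clock: 24.15
eef_pos: [498.3, 145.8, 42.3]
tool_rot: [3.141, -0.001, -0.087]
force: [-0.2, -0.8, -1.0]
width: 43.1
gripper_force: 62.1
```

```bash
python3 -c "
from h import *
go(-8,70,44,-5)
blanks(None,('scene',))"
```

```text
row cm [ 1.21  0.03 -0.16] spin 0.0 | pos [498.3 145.8  42.3] own [-20.1  70.3] yaw -5.0 w 43.1 t 24.15 F [-0.2 -0.8 -1. ] T [-0.02 -0.   -0.01] j [-0.76  0.86  0.66  2.03 -0.97  0.6  -1.06] rpy [ 3.141e+00 -1.000e-03 -8.700e-02]
scene 0.44 [230. 200. 244. 214.] z 59.9 c [509.4 145.6] own [-9. 71.] size [ 44.3 101.6] ang 83.7
```

Emit:
play_rows:
  targets:
    - [1,0.3,0,0,0]
    - [1,0.6,0,0,0]
    - [1,0.9,0,0,0]
    - [1,1.2,0,0,0]
    - [1,1.2,0,0,0]

```text
clock: 24.75
eef_pos: [510.3, 144.9, 42.5]
tool_rot: [3.141, -0.001, -0.087]
force: [-0.7, -0.6, -0.1]
width: 43.3
gripper_force: 62.1
```

```bash
python3 -c "
from h import *
go(-8,70,44,-5)
im,d=shot('scene')
c=proj('scene',[490,145,50])[0].astype(int); print(c)
cv2.imwrite('pics/p1.png',cv2.resize(im[c[1]-35:c[1]+45,c[0]-50:c[0]+50],None,fx=7,fy=7,interpolation=cv2.INTER_CUBIC)[:,:,::-1])
P=cloud('scene',d)
for v in range(c[1]-16,c[1]+18,2): print(v,[f'{own(P[v,u])[0]:.0f},{own(P[v,u])[1]:.0f},{P[v,u,2]:.0f}' for u in range(c[0]-10,c[0]+11,3)])
"
```

```text
row cm [ 0.01  0.04 -0.15] spin 0.0 | pos [510.3 144.9  42.5] own [-8.1 70.4] yaw -5.0 w 43.3 t 24.75 F [-0.7 -0.6 -0.1] T [ 0.05 -0.01  0.02] j [-0.75  0.87  0.67  2.   -0.95  0.62 -1.07] rpy [ 3.141e+00 -1.000e-03 -8.700e-02]
[236 212]
196 ['-10,99,118', '-26,93,128', '-20,80,120', '46,48,64', '45,37,62', '-22,48,113', '-15,34,104']
198 ['-11,100,110', '-22,92,116', '49,59,56', '67,41,38', '49,36,49', '-26,49,107', '-16,34,96']
200 ['-20,103,108', '-24,93,108', '42,61,52', '39,51,51', '48,36,41', '-24,49,97', '-20,36,90']
202 ['-21,103,100', '-18,91,95', '23,68,58', '26,55,52', '50,35,29', '-12,45,78', '42,14,30']
204 ['-16,102,88', '20,80,55', '12,71,58', '9,61,58', '4,51,58', '-23,49,78', '30,19,30']
206 ['-10,100,74', '-21,93,80', '6,73,54', '-6,66,61', '-8,55,59', '-17,47,64', '19,23,30']
208 ['-14,102,68', '-24,94,73', '-9,78,57', '-10,67,55', '-10,56,52', '-16,46,53', '8,27,30']
210 ['-20,104,63', '-17,92,58', '-20,82,57', '-22,71,56', '-28,62,58', '-30,51,56', '-2,30,29']
212 ['5,97,33', '-22,94,53', '-27,84,55', '-40,77,62', '-48,68,66', '-45,56,61', '-17,35,33']
214 ['3,98,26', '-18,93,40', '-46,90,61', '-50,81,62', '-56,71,64', '-55,60,60', '-115,70,110']
216 ['-12,102,30', '-19,93,32', '-57,94,62', '-111,100,106', '-120,92,111', '-118,82,107', '-122,72,107']
218 ['-19,105,26', '-115,122,107', '-118,113,107', '-125,105,110', '-125,94,107', '-124,83,103', '-124,73,100']
220 ['-124,136,110', '-127,126,109', '-128,116,107', '-126,105,102', '-122,94,96', '-119,82,90', '-118,71,86']
222 ['-124,136,101', '-125,126,99', '-120,114,92', '-118,103,86', '-121,93,86', '-123,83,85', '-119,71,78']
224 ['-118,134,87', '-124,126,89', '-120,114,83', '-120,104,80', '-119,93,75', '-124,84,76', '-122,72,72']
226 ['-120,135,80', '-118,124,75', '-121,115,75', '-118,103,69', '-118,92,65', '-120,82,64', '-119,71,60']
228 ['-121,136,72', '-121,125,69', '-121,115,66', '-124,105,66', '-124,95,62', '-119,82,54', '-122,72,54']
```

View pics/p1.png

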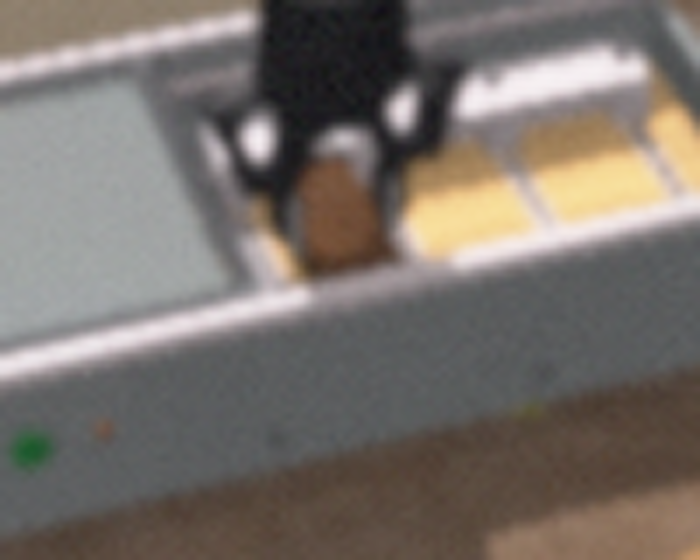

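The blank sits tilted with its far end under the lip (depth: top at 64 mm near, 52 mm far). I'll release it and rise.

Emit:
play_rows:
  targets:
    - [0.35,0,0,0,0]
    - [0.35,0,0,0,0]
    - [0.35,0,0,0,0]
    - [0.35,0,0,-3,0]
    - [0.35,0,0,-7,0]
    - [0.35,0,0,-11,0]
    - [0.35,0,5,-13,0]
    - [0.35,0,10,-13,0]
    - [0.35,0,15,-13,0]
    - [0.35,0,20,-13,0]

```text
clock: 25.8
eef_pos: [492.3, -52.0, 172.9]
tool_rot: [-3.141, -0.001, -0.086]
force: [1.4, -0.7, -0.2]
width: 55.8
gripper_force: 0.0
```

```bash
cat >> h.py <<'E'
def bay(y,n="scene"):
    im,d=shot(n); P=cloud(n,d); q=P[...,:2]-O; X=q@ex; W=q@ey; k=(d>0)&(abs(W-y)<20)&(X>-95)&(X<45)&(P[...,2]>46)&(P[...,2]<75)&(im[...,0]<200)&(im[...,0]>im[...,2]*1.25)
    if k.sum()<5: print(n,"none"); return
    p=np.polyfit(X[k],P[...,2][k],1); r=cv2.minAreaRect(np.stack([X[k],W[k]],1).astype(np.float32))
    print(n,k.sum(),"slope deg",np.degrees(np.arctan(p[0])).round(1),"z at -70,40",np.polyval(p,[-70,40]).round(1),"x range",X[k].min().round(),X[k].max().round(),"rect",np.round(r[0],1),np.round(r[1],1),round(r[2],1))
    # askew
    b=np.round(X[k]/10); cc=[(X[k][b==i].mean(),W[k][b==i].mean()) for i in np.unique(b) if (b==i).sum()>3]
    print(" centre line",np.round(cc).tolist())
E
python3 -c "
from h import *
bay(70); bay(70,'top'); blanks(None,('top','scene'))
go(*own([456.5,-390.5]),180,5.5)"
```

```text
scene 160 slope deg -0.9 z at -70,40 [52.1 50.4] x range -49.0 45.0 rect [-2.2 70.2] [39.3 94.3] 89.7
 centre line [[-39.0, 70.0], [-30.0, 70.0], [-20.0, 69.0], [-10.0, 69.0], [1.0, 70.0], [9.0, 68.0], [20.0, 70.0], [29.0, 74.0], [39.0, 70.0]]
top 61 slope deg 1.0 z at -70,40 [50.4 52.3] x range 14.0 45.0 rect [30.5 70.1] [29.4 39.7] 5.5
 centre line [[22.0, 79.0], [30.0, 68.0], [40.0, 71.0]]
top 0.69 [363. 200. 382. 236.] z 23.6 c [ 457.1 -390.5] own [ -14.4 -467.6] size [140.4  46.6] ang 4.8
top 0.53 [235. 185. 244. 196.] z 56.0 c [551.2 139.2] own [33.1 68.3] size [32.2 43.7] ang 1.2
scene 0.51 [224. 199. 240. 215.] z 52.4 c [519.9 144.9] own [ 1.5 71.2] size [ 46.  102.9] ang 83.9
scene 0.19 [288. 169. 300. 176.] z 28.0 c [ 659.8 -193.2] own [ 170.4 -253.5] size [32.7 17.2] ang 54.4
row cm [-0.7  34.31 -0.81] spin -10.4 | pos [492.6 -49.3 172.2] own [  -8.7 -124.6] yaw -4.9 w 55.6 t 26.1 F [ 0.5 -0.5  0. ] T [ 0.06 -0.    0.02] j [-0.51  0.64  0.86  2.02 -0.69  0.8  -0.9 ] rpy [-3.14e+00  1.00e-03 -8.50e-02]
```

Emit:
play_rows:
  targets:
    - [0.27,0,5,-1,-1]
    - [0.27,0,10,-1,-3]
    - [0.27,0,15,-1,-5]
    - [0.27,-0.7,20,-1,-7]
    - [0.27,-0.7,25,-1,-9]
    - [0.27,-0.7,30,0,-10.3]
    - [0.27,-0.7,34.4,3,-10.3]
    - [0.27,-0.7,34.4,7,-10.3]
    - [0.27,-0.7,34.4,10,-10.3]
    - [0.27,-0.7,34.4,10,-10.3]

```text
clock: 27.1
eef_pos: [455.1, -388.5, 68.0]
tool_rot: [-3.134, 0.005, 0.096]
force: [-0.0, 0.9, -0.8]
width: 62.4
gripper_force: 0.0
```

```bash
python3 -c "
from h import *
blanks(None,('top','scene'))
go(*own([456.8,-390.6]),5,5.4)"
```

```text
top 0.85 [234. 187. 242. 220.] z 53.7 c [502.5 145.2] own [-15.9  70. ] size [ 45.3 126.7] ang 85.0
top 0.63 [135. 164. 221. 225.] z 107.9 c [533.1 363. ] own [ -4.3 289.7] size [308.2 211.6] ang 85.0
top 0.52 [365. 216. 384. 234.] z 23.8 c [ 420.  -394.1] own [ -51.  -474.5] size [66.8 46.4] ang 3.9
scene 0.52 [221. 200. 240. 216.] z 52.1 c [520.5 145.1] own [ 2.1 71.5] size [ 46.1 100.5] ang 84.1
row cm [-0.07 -0.23  6.92] spin 0.1 | pos [ 457.5 -392.7   74.2] own [ -13.8 -469.8] yaw 5.5 w 62.4 t 27.3 F [ 0.2 -0.2  0.4] T [-0.06  0.04 -0.03] j [ 0.3   0.85  0.62  1.79 -0.72  0.73 -0.17] rpy [ 3.14e+00 -2.00e-03  9.50e-02]
```

Emit:
play_rows:
  targets:
    - [0.27,0,-0.2,3,0]
    - [0.27,0,-0.2,5.5,0]
    - [0.27,0,-0.2,6.6,0]
    - [0.27,0,-0.2,6.9,0]
    - [0.27,0,-0.2,6.9,0]
    - [1,0,-0.2,6.9,0]
    - [1,0,-0.2,6.9,0]
    - [1,0,-0.2,6.9,0]
    - [1,0,-0.2,6.9,0]
    - [1,0,-0.2,6.9,0]

```text
clock: 28.3
eef_pos: [456.5, -391.8, 5.2]
tool_rot: [3.14, -0.002, 0.093]
force: [-0.6, 0.5, 6.0]
width: 43.2
gripper_force: 62.5
```

Emit:
play_rows:
  targets:
    - [1,0,0,-3,0]
    - [1,0,0,-7,0]
    - [1,0,0,-12,0]
    - [1,0,0,-17,0]
    - [1,0,0,-17,0]
    - [1,0,0,-17,0]

```text
clock: 28.9
eef_pos: [456.3, -390.9, 175.0]
tool_rot: [3.14, -0.003, 0.093]
force: [0.4, -0.2, -1.8]
width: 43.8
gripper_force: 61.7
```

```bash
python3 -c "
from h import *
go(-31,-80,170,-5)"
```

```text
row cm [  5.41 -38.47   0.45] spin 10.4 | pos [ 456.3 -390.9  175. ] own [ -15.1 -468.1] yaw 5.4 w 43.8 t 28.9 F [ 0.4 -0.2 -1.8] T [ 0.03 -0.03  0.03] j [ 0.23  0.73  0.74  1.73 -0.6   0.92 -0.26] rpy [ 3.14e+00 -3.00e-03  9.30e-02]
```

Emit:
play_rows:
  targets:
    - [1,0.5,-3,0,1]
    - [1,1.1,-7,0,2.5]
    - [1,1.7,-11,0,4]
    - [1,2.3,-15,0,5.5]
    - [1,2.9,-20,0,7]
    - [1,3.6,-25,0,8.5]
    - [1,4.3,-30,0,10]
    - [1,5,-34,0,10.4]
    - [1,5.4,-37,0,10.4]
    - [1,5.4,-38.5,0,10.4]

```text
clock: 29.9
eef_pos: [472.3, 1.7, 171.6]
tool_rot: [-3.141, 0.004, -0.083]
force: [0.6, -0.1, -1.2]
width: 43.6
gripper_force: 61.7
```

Emit:
play_rows:
  targets:
    - [1,0,0,0,0]
    - [1,0,0,0,0]

```text
clock: 30.1
eef_pos: [472.9, -2.8, 172.7]
tool_rot: [3.14, 0.002, -0.088]
force: [0.3, 0.5, -1.1]
width: 43.1
gripper_force: 61.7
```

```bash
python3 -c "
from h import *
blanks(None,('scene','top'))
go(-31,-80,60,-5)"
```

```text
scene 0.55 [222. 199. 240. 216.] z 52.3 c [520.2 145.6] own [ 1.7 71.9] size [ 45.6 104.5] ang 83.5
scene 0.52 [270. 165. 291. 190.] z 189.0 c [464.7  -0.6] own [-40.8 -78.5] size [ 46.1 131.8] ang 84.6
top 0.62 [235. 189. 246. 196.] z 53.7 c [548.9 137.4] own [31.1 66.3] size [29.  39.6] ang 0.6
top 0.5 [268. 209. 283. 226.] z 191.7 c [ 4.308e+02 -1.000e-01] own [-74.6 -81. ] size [44.  51.8] ang 82.1
top 0.4 [380. 234. 413. 265.] z 31.6 c [ 344.7 -473.7] own [-119.1 -560.3] size [ 62.3 111.8] ang 40.3
top 0.22 [116. 198. 128. 212.] z 17.2 c [494.4 608.6] own [-64.3 530.9] size [59.6 59.5] ang 17.5
row cm [ 0.07 -0.11 11.34] spin -0.2 | pos [473.5  -3.8 173.4] own [-31.7 -81. ] yaw -5.2 w 43.7 t 30.3 F [ 0.8  0.1 -1.3] T [-0.03 -0.01 -0.01] j [-0.63  0.62  0.88  2.07 -0.69  0.78 -0.97] rpy [ 3.141  0.    -0.091]
```

Emit:
play_rows:
  targets:
    - [1,0,-0.1,2,0]
    - [1,0,-0.1,4,0]
    - [1,0,-0.1,6,0]
    - [1,0,-0.1,8,0]
    - [1,0,-0.1,9.5,0]
    - [1,0,-0.1,10.5,0]
    - [1,0,-0.1,11.3,0]
    - [1,0,-0.1,11.9,0]
    - [1,0,-0.1,12.4,0]
    - [1,0,-0.1,12.4,0]

```text
clock: 31.3
eef_pos: [473.7, -1.4, 49.3]
tool_rot: [-3.141, 0.0, -0.089]
force: [-0.6, 0.0, -0.8]
width: 43.4
gripper_force: 61.7
```

Emit:
play_rows:
  targets:
    - [1,-0.05,0,0.2,0]
    - [1,-0.05,0,0.4,0]
    - [1,-0.1,0,0.6,0]
    - [1,-0.1,0,0.75,0]
    - [1,-0.1,0,0.75,0]

```text
clock: 31.8
eef_pos: [475.3, -1.5, 43.2]
tool_rot: [-3.141, -0.005, -0.089]
force: [2.9, 0.3, 8.5]
width: 43.2
gripper_force: 63.2
```

```bash
python3 -c "
from h import *
go(-8,-80,43,-5)"
```

```text
row cm [2.22 0.15 0.03] spin -0.1 | pos [475.3  -1.5  43.2] own [-30.2 -78.5] yaw -5.1 w 43.2 t 31.8 F [2.9 0.3 8.5] T [ 0.13 -0.13 -0.04] j [-0.43  0.8   0.58  2.15 -1.    0.48 -0.72] rpy [-3.141 -0.005 -0.089]
```

Emit:
play_rows:
  targets:
    - [1,0.4,0.15,-0.1,0]
    - [1,0.8,0.15,-0.1,0]
    - [1,1.2,0.15,-0.1,0]
    - [1,1.2,0.15,-0.1,0]

```text
clock: 32.2
eef_pos: [485.7, -4.1, 42.9]
tool_rot: [3.141, -0.001, -0.088]
force: [0.9, 0.4, -0.8]
width: 43.4
gripper_force: 62.0
```

Emit:
play_rows:
  targets:
    - [1,0.3,0,0,0]
    - [1,0.6,0,0,0]
    - [1,0.9,0,0,0]
    - [1,1.2,0,0,0]
    - [1,1.2,0,0,0]

```text
clock: 32.7
eef_pos: [497.2, -5.0, 43.0]
tool_rot: [3.141, -0.001, -0.088]
force: [0.6, 0.2, -1.7]
width: 43.3
gripper_force: 62.0
```

```bash
python3 -c "
from h import *
go(-8,-80,43,-5); bay(-80); bay(-80,'top')"
```

```text
row cm [ 0.01 -0.01 -0.  ] spin -0.1 | pos [497.2  -5.   43. ] own [ -8.1 -80.1] yaw -5.1 w 43.3 t 32.7 F [ 0.6  0.2 -1.7] T [-0.02 -0.04 -0.02] j [-0.44  0.82  0.61  2.09 -0.96  0.54 -0.76] rpy [ 3.141e+00 -1.000e-03 -8.800e-02]
scene 135 slope deg -4.8 z at -70,40 [63.7 54.5] x range -62.0 38.0 rect [-12.3 -80.1] [ 39.3 100.3] 89.3
 centre line [[-58.0, -76.0], [-49.0, -79.0], [-40.0, -77.0], [-30.0, -81.0], [-19.0, -82.0], [-10.0, -81.0], [-0.0, -83.0], [9.0, -87.0], [19.0, -86.0], [30.0, -91.0], [37.0, -93.0]]
top 153 slope deg -0.7 z at -70,40 [61.6 60.2] x range -79.0 -18.0 rect [-48.6 -79.9] [39.6 61.3] 89.7
 centre line [[-77.0, -77.0], [-70.0, -81.0], [-60.0, -79.0], [-50.0, -80.0], [-40.0, -80.0], [-30.0, -80.0], [-22.0, -71.0]]
```

Emit:
play_rows:
  targets:
    - [0.35,0,0,0,0]
    - [0.35,0,0,0,0]
    - [0.35,0,0,0,0]
    - [0.35,0,0,-3,0]
    - [0.35,0,0,-7,0]
    - [0.35,0,0,-11,0]
    - [0.35,0,2,-15,-8]
    - [0.35,-3,6,-15,-16]
    - [0.35,-6.7,11,-15,-24]
    - [0.35,-6.7,11,-15,-32]

```text
clock: 33.8
eef_pos: [416.2, -112.0, 193.7]
tool_rot: [3.141, 0.001, 0.469]
force: [1.0, 0.5, 0.5]
width: 55.5
gripper_force: 0.0
```

```bash
python3 -c "
from h import *
go(-75,-190,185,100)
for y in(-80,70): bay(y); bay(y,'top')"
```

```text
row cm [ 0.57 -0.08  0.87] spin -73.1 | pos [ 416.2 -112.   193.7] own [ -79.4 -193.7] yaw 26.9 w 55.5 t 33.8 F [1.  0.5 0.5] T [ 0.04 -0.02  0.04] j [-0.33  0.47  0.74  2.15 -0.5   0.7  -0.35] rpy [3.141e+00 1.000e-03 4.690e-01]
scene 149 slope deg 0.1 z at -70,40 [50.9 51.1] x range -47.0 44.0 rect [ -1.2 -80.1] [91.3 38.3] 0.1
 centre line [[-39.0, -79.0], [-30.0, -80.0], [-20.0, -77.0], [-11.0, -83.0], [1.0, -82.0], [10.0, -80.0], [21.0, -78.0], [29.0, -80.0], [39.0, -81.0]]
top 263 slope deg -0.2 z at -70,40 [52.3 51.8] x range -67.0 44.0 rect [-11.6 -80. ] [110.6  39.8] 0.1
 centre line [[-59.0, -78.0], [-50.0, -81.0], [-40.0, -80.0], [-30.0, -80.0], [-19.0, -77.0], [-10.0, -82.0], [-0.0, -80.0], [10.0, -80.0], [21.0, -77.0], [30.0, -80.0], [40.0, -81.0]]
scene 164 slope deg 0.1 z at -70,40 [50.6 50.8] x range -45.0 44.0 rect [-0.2 70. ] [38.9 89.3] 89.3
 centre line [[-39.0, 71.0], [-30.0, 70.0], [-21.0, 71.0], [-11.0, 68.0], [-0.0, 69.0], [10.0, 69.0], [20.0, 71.0], [30.0, 74.0], [40.0, 70.0]]
top 310 slope deg -0.4 z at -70,40 [52.5 51.7] x range -80.0 45.0 rect [-17.7  70. ] [125.3  39.4] 0.0
 centre line [[-78.0, 71.0], [-70.0, 68.0], [-60.0, 73.0], [-50.0, 71.0], [-40.0, 69.0], [-30.0, 69.0], [-20.0, 72.0], [-10.0, 70.0], [0.0, 71.0], [10.0, 68.0], [20.0, 72.0], [30.0, 71.0], [40.0, 69.0]]
```

Emit:
play_rows:
  targets:
    - [0.4,0.5,-0.1,0,-8.5]
    - [0.4,0.5,-0.1,0,-17]
    - [0.4,0.5,-0.1,0,-25.5]
    - [0.4,0.5,-0.1,0,-34]
    - [0.4,0.5,-0.1,0,-42.5]
    - [0.4,0.5,-0.1,0,-51]
    - [0.4,0.5,-0.1,0,-59.5]
    - [0.4,0.5,-0.1,0,-68]
    - [0.4,0.5,-0.1,0,-73]
    - [0.4,0.5,-0.1,0,-73]

```text
clock: 35.0
eef_pos: [425.1, -104.1, 192.6]
tool_rot: [-3.141, -0.001, 1.745]
force: [0.1, -0.4, -0.7]
width: 51.4
gripper_force: 0.0
```

```bash
python3 -c "
from h import *
go(-75,-190,119,100); knob()"
```

```text
row cm [-0.38 -0.48  7.36] spin -0.0 | pos [ 425.1 -104.1  192.6] own [ -71.3 -185.1] yaw 100.0 w 51.4 t 35.0 F [ 0.1 -0.4 -0.7] T [ 0.01 -0.04 -0.  ] j [-0.09  0.41  0.36  2.13 -0.24  0.64  0.61] rpy [-3.141e+00 -1.000e-03  1.745e+00]
red 101
[ 414. -101.  134.] ((416.59197998046875, -105.88954162597656), (18.875995635986328, 54.953590393066406), 13.229870796203613)
```

Emit:
play_rows:
  targets:
    - [0.4,-0.4,-0.45,0,0]
    - [0.4,-0.4,-0.45,3,0]
    - [0.4,-0.4,-0.45,6,0]
    - [0.4,-0.4,-0.45,7.3,0]
    - [0.4,-0.4,-0.45,7.3,0]
    - [1,-0.4,-0.45,7.3,0]
    - [1,-0.4,-0.45,7.3,0]
    - [1,-0.4,-0.45,7.3,0]
    - [1,-0.4,-0.45,7.3,0]
    - [1,-0.4,-0.45,7.3,0]

```text
clock: 36.05
eef_pos: [421.4, -110.3, 121.0]
tool_rot: [3.139, 0.001, 1.744]
force: [0.8, -0.6, 7.2]
width: 13.8
gripper_force: 60.2
```

Emit:
play_rows:
  targets:
    - [1,0,0,0,8]
    - [1,0,0,0,16]
    - [1,0,0,0,24]
    - [1,0,0,0,32]
    - [1,0,0,0,40]
    - [1,0,0,0,48]
    - [1,0,0,0,56]
    - [1,0,0,0,64]
    - [1,0,0,0,72]
    - [1,0,0,0,80]

```text
clock: 37.05
eef_pos: [420.1, -109.4, 121.0]
tool_rot: [-3.14, -0.001, 0.343]
force: [-3.2, 1.4, 10.6]
width: 14.2
gripper_force: 61.0
```

```bash
python3 -c "
from h import *
go(-75,-190,119,-15)"
```

```text
row cm [ 0.11 -0.05  0.2 ] spin 34.6 | pos [ 420.1 -109.4  121. ] own [ -75.8 -190.9] yaw 19.6 w 14.2 t 37.05 F [-3.2  1.4 10.6] T [0.33 0.76 0.07] j [-0.26  0.61  0.67  2.21 -0.75  0.55 -0.24] rpy [-3.14e+00 -1.00e-03  3.43e-01]
```

Emit:
play_rows:
  targets:
    - [1,0,0,0,8]
    - [1,0,0,0,16]
    - [1,0,0,0,24]
    - [1,0,0,0,32]
    - [1,0,0,0,40]
    - [1,0,0,0,48]
    - [1,0,0,0,48]

```text
clock: 37.75
eef_pos: [420.1, -108.5, 121.0]
tool_rot: [-3.138, 0.002, -0.492]
force: [-2.1, 4.2, 15.2]
width: 14.2
gripper_force: 61.7
```

```bash
python3 -c "
from h import *
go(-75,-190,119,-95)"
```

```text
row cm [ 0.08 -0.02  0.2 ] spin 66.8 | pos [ 420.1 -108.5  121. ] own [ -75.8 -189.9] yaw -28.2 w 14.2 t 37.75 F [-2.1  4.2 15.2] T [ 0.99  0.64 -0.08] j [-0.39  0.7   0.91  2.22 -0.95  0.68 -0.86] rpy [-3.138e+00  2.000e-03 -4.920e-01]
```

Emit:
play_rows:
  targets:
    - [0.4,0,0,0,0]
    - [0.4,0,0,0,0]
    - [0.4,0,0,-3,0]
    - [0.4,0,0,-5,0]
    - [0.4,0,0,-5,-9]
    - [0.4,0,0,-5,-17]
    - [0.4,0,0,-5,-25]
    - [0.4,0,0,-5,-33]
    - [0.4,0,0,-5,-41]
    - [0.4,0,0,-5,-49]

```text
clock: 38.75
eef_pos: [420.4, -110.2, 170.1]
tool_rot: [3.141, -0.0, 0.371]
force: [0.5, 0.3, -0.3]
width: 51.3
gripper_force: 0.0
```

Emit:
play_rows:
  targets:
    - [0.4,0,0,0,-8]
    - [0.4,0,0,0,-16]
    - [0.4,0,0,0,-24]
    - [0.4,0,0,0,-32]
    - [0.4,0,0,0,-40]
    - [0.4,0,0,0,-48]
    - [0.4,0,0,0,-56]
    - [0.4,0,0,0,-64]
    - [0.4,0,0,0,-72]
    - [0.4,0,0,0,-80]

```text
clock: 39.75
eef_pos: [420.4, -110.3, 170.1]
tool_rot: [3.141, 0.0, 1.767]
force: [-0.1, -0.4, -0.6]
width: 50.8
gripper_force: 0.0
```

```bash
python3 -c "
from h import *
go(-75,-190,119,151.8); knob()"
```

```text
row cm [0.15 0.09 5.11] spin -50.6 | pos [ 420.4 -110.3  170.1] own [ -75.4 -191.7] yaw 101.2 w 50.8 t 39.75 F [-0.1 -0.4 -0.6] T [ 0.02 -0.    0.04] j [-0.07  0.45  0.36  2.16 -0.28  0.58  0.69] rpy [3.141 0.    1.767]
red 61
[403. -99. 140.] ((417.8797912597656, -106.33529663085938), (14.644429206848145, 59.69926452636719), 60.319210052490234)
```

Emit:
play_rows:
  targets:
    - [0.4,0.15,0.1,0,-8.5]
    - [0.4,0.15,0.1,0,-17]
    - [0.4,0.15,0.1,0,-25.5]
    - [0.4,0.15,0.1,0,-34]
    - [0.4,0.15,0.1,0,-42.5]
    - [0.4,0.15,0.1,0,-50.6]
    - [0.4,0.15,0.1,0,-50.6]
    - [0.4,0.15,0.1,3,-50.6]
    - [0.4,0.15,0.1,5.1,-50.6]
    - [0.4,0.15,0.1,5.1,-50.6]

```text
clock: 40.8
eef_pos: [419.3, -108.2, 117.2]
tool_rot: [-3.14, -0.005, 2.64]
force: [-0.4, 0.2, 1.3]
width: 51.2
gripper_force: 0.0
```

Emit:
play_rows:
  targets:
    - [1,0,0,0,0]
    - [1,0,0,0,0]
    - [1,0,0,0,0]
    - [1,0,0,0,0]
    - [1,0,0,0,8]
    - [1,0,0,0,16]
    - [1,0,0,0,24]
    - [1,0,0,0,32]
    - [1,0,0,0,40]
    - [1,0,0,0,40]

```text
clock: 41.8
eef_pos: [421.4, -109.3, 120.1]
tool_rot: [3.14, 0.002, 1.942]
force: [-2.0, -2.1, 8.2]
width: 13.9
gripper_force: 59.5
```

```bash
python3 -c "
from h import *
go(-75,-190,119,85)"
```

```text
row cm [ 0.08 -0.02  0.11] spin 26.3 | pos [ 421.4 -109.3  120.1] own [ -74.4 -190.6] yaw 111.3 w 13.9 t 41.8 F [-2.  -2.1  8.2] T [-0.53  0.47 -0.07] j [-0.    0.54  0.27  2.21 -0.33  0.43  0.9 ] rpy [3.140e+00 2.000e-03 1.942e+00]
```

Last, stiff part: I'll turn a little past 85° and watch the torque.

Emit:
play_rows:
  targets:
    - [1,0,0,0,6]
    - [1,0,0,0,12]
    - [1,0,0,0,18]
    - [1,0,0,0,23]
    - [1,0,0,0,27]
    - [1,0,0,0,27]

```text
clock: 42.4
eef_pos: [421.3, -109.3, 120.1]
tool_rot: [3.14, 0.001, 1.475]
force: [-2.4, -3.1, 8.5]
width: 14.0
gripper_force: 59.6
```

```bash
python3 -c "
from h import *
go(-75,-190,119,85)"
```

```text
row cm [ 0.06 -0.04  0.11] spin -0.5 | pos [ 421.3 -109.3  120.1] own [ -74.6 -190.6] yaw 84.5 w 14.0 t 42.4 F [-2.4 -3.1  8.5] T [-0.44  0.55  0.44] j [-0.09  0.55  0.4   2.21 -0.48  0.46  0.6 ] rpy [3.140e+00 1.000e-03 1.475e+00]
```

Emit:
play_rows:
  targets:
    - [1,0,0,0,3]
    - [1,0,0,0,6]
    - [1,0,0,0,8]
    - [1,0,0,0,8]

```text
clock: 42.8
eef_pos: [421.2, -110.1, 120.3]
tool_rot: [3.14, 0.003, 1.343]
force: [-4.5, -5.6, 11.9]
width: 14.1
gripper_force: 113.2
```

```bash
python3 -c "
from h import *
go(-75,-190,119,85)"
```

```text
row cm [ 0.14 -0.06  0.13] spin -8.0 | pos [ 421.2 -110.1  120.3] own [ -74.6 -191.5] yaw 77.0 w 14.1 t 42.8 F [-4.5 -5.6 11.9] T [-1.28  0.97  2.24] j [-0.12  0.56  0.44  2.21 -0.52  0.47  0.51] rpy [3.140e+00 3.000e-03 1.343e+00]
```

Emit:
play_rows:
  targets:
    - [0.4,0,0,0,0]
    - [0.4,0,0,0,0]
    - [0.4,0,0,0,0]
    - [0.4,0,0,-3,0]
    - [0.4,0,0,-7,0]
    - [0.4,0,0,-9,-8]
    - [0.4,0,0,-9,-16]
    - [0.4,0,0,-9,-24]
    - [0.4,0,0,-9,-32]
    - [0.4,0,0,-9,-40]

```text
clock: 43.8
eef_pos: [421.1, -108.1, 209.1]
tool_rot: [3.141, -0.0, 2.039]
force: [0.2, 0.6, 0.0]
width: 51.2
gripper_force: 0.0
```

```bash
python3 -c "
from h import *
go(-6,290,205,175); knob('c1')
for y in(-80,70): bay(y)"
```

```text
row cm [37.1  31.15  0.43] spin -58.2 | pos [ 421.1 -108.1  209.1] own [ -74.9 -189.5] yaw 116.8 w 51.2 t 43.8 F [0.2 0.6 0. ] T [-0.    0.01 -0.  ] j [-0.11  0.38  0.41  2.12 -0.23  0.68  0.92] rpy [ 3.141 -0.     2.039]
red 124
[ 416. -102.  134.] ((416.8873291015625, -106.35604858398438), (57.52413558959961, 20.19354248046875), 83.07050323486328)
scene 153 slope deg -1.4 z at -70,40 [52.9 50.2] x range -45.0 45.0 rect [ -0.2 -79.9] [39.4 90.3] 89.7
 centre line [[-39.0, -79.0], [-30.0, -80.0], [-20.0, -78.0], [-10.0, -78.0], [0.0, -83.0], [9.0, -77.0], [19.0, -80.0], [30.0, -80.0], [41.0, -79.0]]
scene 166 slope deg -0.2 z at -70,40 [51.5 51.1] x range -45.0 45.0 rect [-0.2 70. ] [39.6 89.8] 89.7
 centre line [[-40.0, 69.0], [-31.0, 73.0], [-20.0, 67.0], [-10.0, 71.0], [0.0, 72.0], [10.0, 69.0], [20.0, 70.0], [29.0, 69.0], [40.0, 72.0]]
```

Emit:
play_rows:
  targets:
    - [0.4,4,3.3,0,-7]
    - [0.4,7.8,6.6,0,-14]
    - [0.4,11.6,9.8,0,-21]
    - [0.4,15.4,13,0,-28]
    - [0.4,19.2,16.2,0,-35]
    - [0.4,23,19.4,0,-42]
    - [0.4,26.8,22.6,0,-49]
    - [0.4,30.6,25.8,0,-56]
    - [0.4,34.4,29,0,-58.2]
    - [0.4,37.1,31.2,0,-58.2]

```text
clock: 44.95
eef_pos: [534.0, 367.1, 208.5]
tool_rot: [3.14, -0.001, 3.05]
force: [-0.1, -0.4, 0.4]
width: 51.2
gripper_force: 0.0
```

```bash
python3 -c "
from h import *
go(-6,290,121,175)
for y in(-80,70): bay(y,'top')"
```

```text
row cm [ 0.21 -0.39  8.75] spin -0.3 | pos [534.  367.1 208.5] own [ -3.8 293.8] yaw 174.7 w 51.2 t 44.95 F [-0.1 -0.4  0.4] T [ 0.01 -0.03 -0.  ] j [-0.7   0.65  0.1   1.55 -0.07  0.95  0.9 ] rpy [ 3.14e+00 -1.00e-03  3.05e+00]
top 290 slope deg 0.0 z at -70,40 [52.2 52.3] x range -75.0 44.0 rect [-15.2 -79.8] [ 40.  118.7] 89.8
 centre line [[-70.0, -80.0], [-60.0, -81.0], [-51.0, -80.0], [-40.0, -79.0], [-30.0, -80.0], [-20.0, -78.0], [-10.0, -81.0], [-0.0, -80.0], [10.0, -81.0], [20.0, -78.0], [30.0, -81.0], [40.0, -80.0]]
top 289 slope deg -0.0 z at -70,40 [52.4 52.3] x range -74.0 45.0 rect [-14.6  69.8] [119.1  39.4] 0.1
 centre line [[-70.0, 70.0], [-60.0, 71.0], [-50.0, 69.0], [-40.0, 70.0], [-30.0, 69.0], [-20.0, 71.0], [-9.0, 70.0], [1.0, 68.0], [10.0, 70.0], [20.0, 71.0], [30.0, 68.0], [40.0, 70.0]]
```

Both blanks are home: near ends at own x of about −75, flat and straight. Now I'll shut the guard.

Emit:
play_rows:
  targets:
    - [0.4,0.2,-0.4,4,-0.3]
    - [0.4,0.2,-0.4,7,-0.3]
    - [0.4,0.2,-0.4,8.7,-0.3]
    - [0.4,0.2,-0.4,8.7,-0.3]
    - [1,0.2,-0.4,8.7,-0.3]
    - [1,0.2,-0.4,8.7,-0.3]
    - [1,0.2,-0.4,8.7,-0.3]
    - [1,0.2,-0.4,8.7,-0.3]
    - [1,0.2,-0.4,8.7,-0.3]

```text
clock: 45.95
eef_pos: [533.1, 360.1, 123.8]
tool_rot: [3.139, 0.002, 3.055]
force: [0.2, 0.5, 6.8]
width: 12.4
gripper_force: 60.2
```

Emit:
play_rows:
  targets:
    - [1,0,-1,0,0]
    - [1,0,-3,0,0]
    - [1,0,-6,0,0]
    - [1,0,-9,0,0]
    - [1,0,-12,0,0]
    - [1,0,-15,0,0]
    - [1,0,-18,0,0]
    - [1,0,-21,0,0]
    - [1,0,-23.5,0,0]
    - [1,0,-25,0,0]

```text
clock: 46.95
eef_pos: [511.1, 108.1, 123.8]
tool_rot: [3.141, 0.003, 3.053]
force: [-0.6, 2.1, 10.1]
width: 12.5
gripper_force: 60.9
```

```bash
python3 -c "
from h import *
go(-6,0,121,175)"
```

```text
row cm [ 0.19 -3.38  0.27] spin -0.1 | pos [511.1 108.1 123.8] own [-4.  33.8] yaw 174.9 w 12.5 t 46.95 F [-0.6  2.1 10.1] T [0.54 0.16 0.07] j [-0.29  0.6   0.04  1.98 -0.04  0.57  1.26] rpy [3.141e+00 3.000e-03 3.053e+00]
```

Emit:
play_rows:
  targets:
    - [1,0,-1.2,-0.1,0]
    - [1,0,-2.2,-0.1,0]
    - [1,0,-3,-0.1,0]
    - [1,0,-3.5,-0.1,0]
    - [1,0,-3.9,-0.1,0]
    - [1,0,-4.2,-0.1,0]
    - [1,0,-4.2,-0.1,0]

```text
clock: 47.65
eef_pos: [508.2, 74.1, 123.8]
tool_rot: [3.134, 0.003, 3.059]
force: [1.8, 13.4, 4.0]
width: 12.5
gripper_force: 60.2
```

```bash
python3 -c "
from h import *
go(-6,0,121,175)"
```

```text
row cm [0.2  0.04 0.28] spin 0.2 | pos [508.2  74.1 123.8] own [-4.  -0.4] yaw 175.2 w 12.5 t 47.65 F [ 1.8 13.4  4. ] T [ 2.75 -0.29 -0.13] j [-0.21  0.59  0.03  2.   -0.04  0.55  1.33] rpy [3.134e+00 3.000e-03 3.059e+00]
```

Emit:
play_rows:
  targets:
    - [0.4,0,0.4,0,0]
    - [0.4,0,0.6,0,0]
    - [0.4,0,0.6,0,0]
    - [0.4,0,0.6,-3,0]
    - [0.4,0,0.6,-7,0]
    - [0.4,0,0.6,-11,0]
    - [0.4,5,0.6,-14,0]
    - [0.4,7,5,-16,0]
    - [0.4,7,10,-18,0]
    - [0.4,7,15,-18,0]

```text
clock: 48.65
eef_pos: [449.8, 214.3, 305.0]
tool_rot: [3.14, 0.004, 3.052]
force: [1.8, -0.7, -0.5]
width: 51.6
gripper_force: 0.0
```

Emit:
play_rows:
  targets:
    - [0.4,0,5,0,0]
    - [0.4,0,10,0,0]
    - [0.4,0,15,0,0]
    - [0.4,0,20,0,0]
    - [0.4,0,25,0,0]
    - [0.4,0,25,0,0]

```text
clock: 49.25
eef_pos: [468.1, 470.4, 300.1]
tool_rot: [3.139, -0.003, 3.063]
force: [0.0, -0.5, 0.3]
width: 51.2
gripper_force: 0.0
```

```bash
python3 -c "
from h import *
im,d=shot('top'); P=cloud('top',d); v,u=np.mgrid[:384,:512]
h=(P[...,2]>122)&(P[...,2]<160)&(u>235)&(u<290)&(v>175)&(v<225)&(d>0)
r=cv2.minAreaRect(P[h][:,:2].astype(np.float32)); print('handle',h.sum(),r,own(r[0]))
k=(P[...,2]>130)&(P[...,2]<160)&(np.hypot(P[...,0]-421,P[...,1]+109)<45)&(d>0)&(im[...,0]>1.5*im[...,1]); print(k.sum(),cv2.minAreaRect(P[k][:,:2].astype(np.float32)) if k.sum()>5 else '')
cv2.imwrite('pics/end.png',cv2.resize(im[150:270,130:420],None,fx=2.7,fy=2.7,interpolation=cv2.INTER_CUBIC)[:,:,::-1])
print(ctrl.read_state()['clock'])"
```

```text
handle 103 ((505.913330078125, 73.95494842529297), (13.555624008178711, 102.12397003173828), 84.95152282714844) [-6.3 -0.7]
59 ((419.1142578125, -107.40750122070312), (14.98713207244873, 54.5063362121582), 0.8194766640663147)
49.3
```

View pics/end.png

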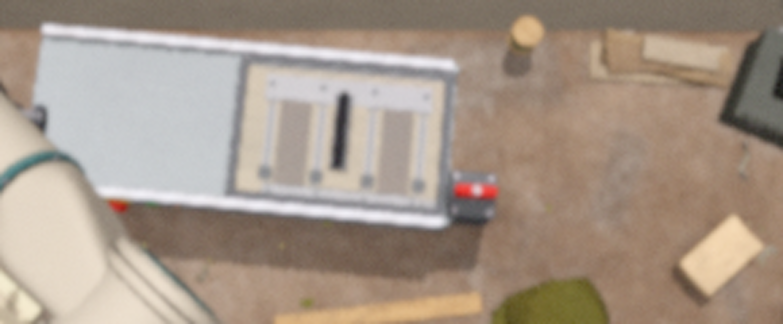

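Both blanks show under the shut guard, at (292,145) and (395,155), and the handle is at own y −0.7. The knob angle reads ambiguously, so I'll measure it better.

```bash
python3 -c "
from h import *
def ang(im,d,n):
    P=cloud(n,d)
    k=(P[...,2]>138)&(P[...,2]<156)&(np.hypot(P[...,0]-421,P[...,1]+109)<40)&(d>0)&(im[...,0]>1.5*im[...,1])
    Q=P[k][:,:2]; w=np.linalg.eigh(np.cov(Q.T))[1][:,1]; return round(np.degrees(np.arctan2(w[1],w[0]))%180,1),k.sum()
z=np.load('t0.npz'); print('start',ang(z['im'],z['d'],'top'))
for i in range(5): print(ang(*shot('top'),'top'),ang(*shot('scene'),'scene'))
"
```

```text
start (np.float64(86.0), np.int64(50))
(np.float64(88.1), np.int64(53)) (np.float64(85.0), np.int64(41))
(np.float64(87.8), np.int64(50)) (np.float64(83.3), np.int64(47))
(np.float64(87.9), np.int64(51)) (np.float64(87.7), np.int64(49))
(np.float64(88.7), np.int64(48)) (np.float64(83.8), np.int64(43))
(np.float64(88.0), np.int64(51)) (np.float64(86.7), np.int64(45))
```

```bash
python3 -c "
from cell import ctrl
print(ctrl.finish_job())"
```

```text
the job is handed in; nothing more can be done
None
```

I handed the job in at about 50 s: both mahogany blanks on the bench (the third was absent) are home under the lip in stations 1 and 3, the knob is wound back to its stop and the guard is shut. The knob read about 2° off its starting angle, within the camera noise.

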